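Put the stripped gearbox parts away with their kind

ROBOT

A 6-joint arm with a two-finger parallel gripper is mounted at the origin on a cart in front of the work surface, level with it; the furniture and walls round the work are solid. World frame = base frame: x ahead of the robot, y to its left, z up, the work surface at z = 0. Lengths are in m, angles in rad, forces in N, time in s.
With the tool pointing down it reaches from about 0.25 to 0.8 m from the base axis. Payload 3.9 kg.
Tool frame: the origin (TCP) lies on the centre line of the jaws, within the pads' length; the fingertips stand robot.tips_ahead ahead of it and the grasp point (between the pads) lies 3 mm ahead of it (robot.tips_ahead is the distance from the TCP to the fingertips, in m); z points along the fingers, y is the line along which they close (so a half turn about z gives the same grasp; the last joint's range is limited). The gripper opens to 85 mm and grips with 20 to 120 N. Pads are 22 mm wide; open, the fingers measure 114 mm over their backs; the gripper's body (76 mm by 85 mm) begins 54 mm behind the grasp point. The pads swing forward as they close: fully open they stand 13 mm farther back than shut.
Start: joints at [0, 0.26, -0.138, 1.173, 0, 1.571], TCP at [0.525, -0, 0.228] pointing down, gripper open.
Joint ranges: [-2.78, 2.78], [-0.83, 1.72], [-1.28, 1.37], [-1.9, 2.12], [-1.57, 1.48], [-3.14, 3.14]. Speed limits (rad/s): [2.57, 2.57, 3.14, 3.14, 3.14, 3.14].

INTERFACE

Orientations are given as [roll, pitch, yaw] about the fixed x, y, z axes, in that order (R = Rz(yaw) Ry(pitch) Rx(roll)).
In Python, from rig import read_state, vision, robot gives the robot as it stands.
- The arm moves only by the tool drive_tool, never from a script. Its argument "rows" is a list of rows, each an object with "linear": the shift along the tool's x, y, z in units of 0.04 m (1.0 is 0.04 m), a list of three; "twist": the turn, a rotation vector about the tool's x, y, z in units of 6 degrees (1.0 is 6 degrees), a list of three; "fingers": the opening, from -1 (shut) to 1 (fully open). A call has 1 to 5 rows; each row shifts and turns the commanded pose from where the row before left it, along the tool's axes as they then stand; what a row does not reach is not made up. A row lasts 1/12 s, in which the tool goes at most 41.7 mm and 7.16 degrees, less where a joint would pass 70% of its speed; a pose out of reach is approached as far as the arm can. A call with a number of a shift or a turn outside -1 to 1 is refused whole. A call with a gripper value outside its range is refused whole. The fingers move at their own pace and stop on an object; "force" is the grip in N (left out, the last holds). Time passes only in rows, so rows that do not move let the fingers close. It gives the time, the measured TCP pose, the force, the opening and the grip force at its end, in the units of the state.
- read_state(): the state, without advancing time (a new reading comes with each control period).
- vision.camera(name): name is "scene" or "side" or "wrist"; returns a dict with "image" (480x640x3 uint8, red, green, blue), "mtx" (3x3 intrinsics, pixels), "dist_coeffs" ([k1, k2, p1, p2, k3] as OpenCV has them; the pictures are not rectified), "R" (3x3) and "t" (3): a world point X has camera coordinates R X + t; the wrist camera has in their place "tool_from_camera" (4x4, takes a point from camera to tool coordinates, whose origin is the TCP and whose axes are the flange's). Camera axes: x right, y down, z forward; pixel columns grow to the right and rows downward; lengths in m; the calibration is good to about 2 mm. A picture is of the moment at which its call begins: read the wrist's pose just before it. There is no depth.
- robot.close_job(): hands the job in; it is judged then, once.
Trained networks look in a picture, given as the dict that the camera call returned (one of the last four; its "shot" number tells which), for a name from the list of things; names that differ only in an ending like _2 or _b are one class to them, and where a whole thing is asked for, a point or a joint stands for the part that bears it (a point fixed in the world has none). Each returns a list of dicts, best first, with "confidence" (0 to 1); they miss things now and then, are a little off and sometimes report something else, mostly with a low value. They report only what shows in the picture. A call takes as long as a camera call. They do not tell look-alikes from the thing itself.
- vision.regions_of(name, picture): "mask" (480x640 bool, what is visible of it) and "position" ([column, row] in pixels, amid what is visible of it).
The state is a dict: "clock": time; "joints": joint angles; "qvel": joint speeds; "joint_torque": joint torques, N m; "ee_pos": TCP position; "tool_rot": TCP orientation; "ft_force": force on the tool from outside, world axes, zero at the start; "torque": the same for the moment, N m; "width": finger opening in m; "grip_force": force on a finger pad.
Only numpy, scipy, OpenCV 4.12 (cv2) and the standard library are available. Lean on these libraries where they do the work, as an engineer would, in place of code of your own. Each camera call takes 0.05 s, during which the arm holds its last target. There are 200 camera calls.

TASK

Sort the loose parts of the stripped gearbox into the containers that already hold their kind: the bearing flat on the floor of the blue tray, the bolt lying on the floor of the red tray, the steel gear to the wooden gear crate. The brass gear in the crate has a tall hub, so first lay both wooden sticks across the crate from rim to rim, one on each side of its middle, and then set the steel gear hub up and level on the two sticks, centred over the crate. Leave the jar of screws standing where it is.

Things in the scene. Friction and masses are not known exactly. Their poses are not given: they have to be found in the camera images.
- steel_gear_mid (a point): Loose dark steel spur gear lying flat, 70 mm over the teeth and 14 mm thick, with a round hub 22 mm in diameter on its upper side that makes it 25 mm high in all; to be gripped by the hub or across the teeth. The point is on its axis, 12.5 mm above its underside; its z axis points up through the hub.
- bearing_mid (a point): Loose pale steel ball bearing lying flat, 52 mm outer diameter, 16 mm thick. The point is its centre, 8 mm above its underside; its z axis is the bearing's axis.
- bolt_shank (a point): Loose steel hex bolt with a nut on it, lying, 77 mm long along its y axis, head (21 mm wide, 19 mm high) at +y, shank 12 mm thick. The point is on the bolt's axis in the middle of the bare shank between nut and head (45 mm long), 9.5 mm above the bench; the head's end lies 30 mm from it toward +y, the thread's end 47 mm toward -y.
- stick_a_mid (a point): Loose square hardwood packing stick, 15 x 15 x 130 mm, pale wood, long along its y axis; one of two alike, interchangeable. The point is its centre, 7.5 mm above the bench at the start.
- stick_b_mid (a point): Loose square hardwood packing stick, 15 x 15 x 130 mm, pale wood, long along its y axis; one of two alike, interchangeable. The point is its centre, 7.5 mm above the bench at the start.
- gear_crate: Square wooden crate fixed on the bench, 110 x 110 mm outside, 96 x 96 mm inside, walls 7 mm thick, flat rim 38 mm above the bench. Its origin is the centre of its underside, its x and y axes run square to its walls. A brass gear of 80 mm is fixed in its middle, its hub's top 32 mm above the bench, below the rim. Sticks laid across the rim along either axis, one 24 mm to each side of the crate's middle, span it and carry the steel gear well.
- bearing_tray: Blue sheet-metal tray, fixed on the bench, 150 mm (its x) by 120 mm (its y). Its origin is the centre of its underside; inner floor 3 mm up, rim 12.5 mm up, inside 144 x 114 mm. A 60 mm bearing, 18 mm high, is fixed in its +x half, centred at x = +37 mm, y = 0; the -x half is empty (its middle is at x = -34 mm, y = 0).
- bolt_tray: Red sheet-metal tray, fixed on the bench, 150 mm (its x) by 120 mm (its y). Its origin is the centre of its underside; inner floor 3 mm up, rim 12.5 mm up, inside 144 x 114 mm. A 61 mm bolt, 16 mm high, is fixed in its +x half, lying about along y at x = +46 mm; the rest is empty (its middle is at x = -25 mm, y = 0).
- screw_jar: Glass jar of screws with a red lid, 62 mm in diameter, 82 mm high, standing on the bench as a bystander. Its origin is the centre of its underside.
Not all that is in view belongs to the job. There is more than one size of the gear_crate; the job needs the larger.

How it is judged:
At the end, for the whole second after the job is handed in: Sticks at rest on the crate rim (height within 4 mm), centres within 42 mm of its middle; steel gear hub up on them (height within 4 mm), within 18 mm of the middle, tilt under 0.1 rad; bearing flat on the blue tray floor, bolt level on the red tray floor, both wholly inside; jar left standing (z of stick_a_mid in the frame of gear_crate between 0.0415 and 0.0495 m and horizontal distance between each of stick_a_mid, stick_b_mid and gear_crate below 0.042 m and z of stick_b_mid in the frame of gear_crate between 0.0415 and 0.0495 m and z of steel_gear_mid in the frame of gear_crate between 0.0615 and 0.0695 m and horizontal distance between steel_gear_mid and gear_crate below 0.018 m and angle between steel_gear_mid's own z axis and vertical below 0.1 rad and z of bearing_mid in the frame of bearing_tray between 0.008 and 0.014 m and x of bearing_mid in the frame of bearing_tray between -0.05 and 0.05 m and y of bearing_mid in the frame of bearing_tray between -0.035 and 0.035 m and angle between the z axis of bearing_mid and the z axis of bearing_tray, either way round below 0.1 rad and z of bolt_shank in the frame of bolt_tray between 0.0085 and 0.0165 m and x of bolt_shank in the frame of bolt_tray between -0.06 and 0.06 m and y of bolt_shank in the frame of bolt_tray between -0.045 and 0.045 m and angle between bolt_shank's own y axis and vertical between 1.4808 and 1.6608 rad); the robot touches nothing.
It fails at once if the jar of screws is knocked over or pushed more than 30 mm (angle between screw_jar's own z axis and vertical above 0.4 rad or distance of screw_jar from where it was at the start of the episode above 0.03 m).
It also fails if it takes over 112 s, if anything falls off the work surface, if the arm or the gripper's body presses on something with over 40 N, if the wrist force passes 120 N, or if a joint passes its speed limit or range.

## Working session

There is one attempt and no reset: what is moved stays moved. The work goes in short steps, Python scripts to look and compute and a tool call to move; the robot and the scene stay as the last step left them, time stands still between calls to the robot, and variables do not carry over. Pictures are saved under pics/ and viewed, at most 18 in all, crops included, and the job is handed in when it is done.

Besides the shell and the picture viewer there is one more tool, called after ">>>" by a JSON object that holds its "name" and its "arguments", one argument or row to a line. drive_tool: Moves the arm, as the interface text tells. Its arguments: {"type":"object","properties":{"rows":{"type":"array","items":{"type":"object","properties":{"linear":{"type":"array","items":{"type":"number"}},"twist":{"type":"array","items":{"type":"number"}},"fingers":{"type":"number"}}}},"force":{"type":"number"}},"required":["rows"]}

```bash
ls; mkdir -p pics; python3 - <<'E'
from rig import read_state, vision, robot
import cv2
print(robot.tips_ahead, read_state())
for n in ["scene","side","wrist"]:
    p=vision.camera(n); cv2.imwrite(f"pics/{n}0.png",p["image"][:,:,::-1])
    print(n,p["mtx"].tolist(),p["dist_coeffs"],p.get("R"),p.get("t"),p.get("tool_from_camera"))
    for k in ["steel_gear_mid","bearing_mid","bolt_shank","stick_a_mid","gear_crate","bearing_tray","bolt_tray","screw_jar"]:
        print(k,[(round(r["confidence"],2),[round(float(v)) for v in r["position"]],int(r["mask"].sum())) for r in vision.regions_of(k,p)])
E
```

```text
pics
0.022 {'clock': 0.0, 'joints': array([-1.66625610e-05,  2.60669147e-01, -1.39401574e-01,  1.17266989e+00,
       -2.82502067e-05,  1.57081865e+00]), 'qvel': array([ 1.40351028e-03, -4.50657240e-04,  6.01478483e-05, -2.21690874e-03,
        1.53585755e-03,  3.75999286e-05]), 'joint_torque': array([-3.22425103e-04, -4.05677426e+01,  2.53926122e+01,  1.89446745e-02,
       -4.02533055e-05,  2.61086342e-05]), 'ee_pos': array([ 5.24308388e-01, -1.78893874e-05,  2.26860391e-01]), 'tool_rot': array([-3.13964837e+00,  2.82935590e-05,  1.57075739e+00]), 'ft_force': array([ 0.30915794, -0.43653653, -0.05102256]), 'torque': array([-0.01556935, -0.02141125,  0.02019601]), 'grip_force': 0.0, 'width': 0.08554939239668286}
scene [[506.0447929780704, 0.0, 322.896727292178], [0.0, 506.0447929780704, 242.26232003506257], [0.0, 0.0, 1.0]] [0.04216155 0.         0.         0.         0.        ] [[-8.93998520e-01 -4.48069025e-01 -8.91700619e-04]
 [-3.27423054e-01  6.54638623e-01 -6.81353372e-01]
 [ 3.05877082e-01 -6.08836942e-01 -7.31954089e-01]] [0.55337558 0.06576178 1.33554739] None
steel_gear_m
[... 1024 characters left out ...]
w_jar [(0.83, [294, 215], 417)]
wrist [[415.9667716880978, 0.0, 322.3568464581862], [0.0, 415.9667716880978, 243.49973070654366], [0.0, 0.0, 1.0]] [-0.06294984  0.          0.          0.          0.        ] None None [[-9.66253657e-05 -9.62705662e-01 -2.70550917e-01  6.90182403e-02]
 [ 9.99999816e-01  6.91398957e-05 -6.03164531e-04  7.88647986e-04]
 [ 5.99375772e-04 -2.70550925e-01  9.62705478e-01 -1.48062517e-01]
 [ 0.00000000e+00  0.00000000e+00  0.00000000e+00  1.00000000e+00]]
steel_gear_mid [(0.93, [217, 170], 4665)]
bearing_mid []
bolt_shank []
stick_a_mid [(0.85, [192, 38], 2533)]
gear_crate []
bearing_tray [(0.6, [412, 222], 22182)]
bolt_tray [(0.64, [414, 42], 15331)]
screw_jar []
```

View pics/scene0.png

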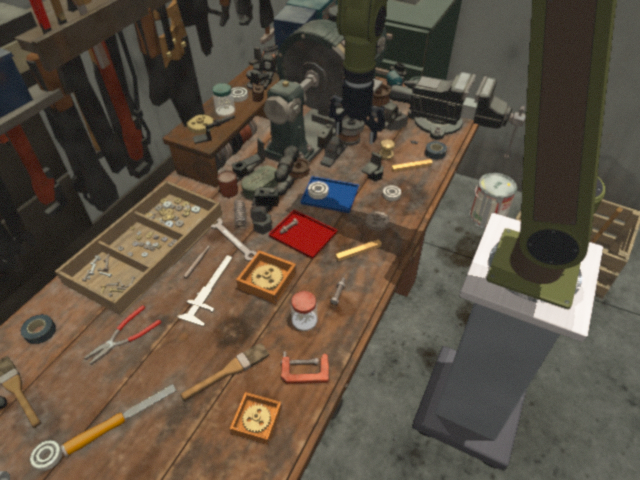

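View pics/side0.png

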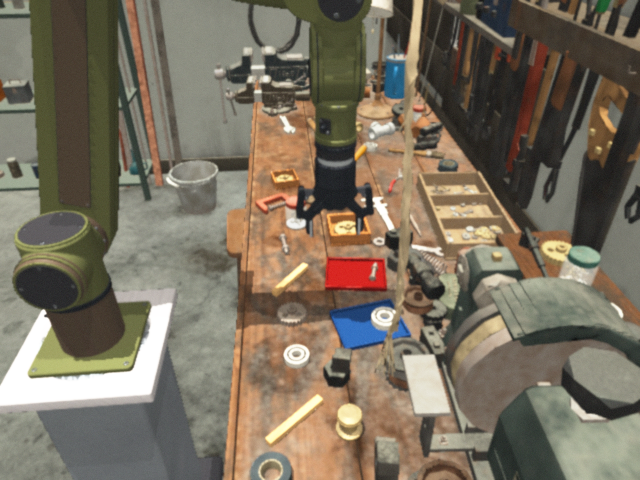

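View pics/wrist0.png

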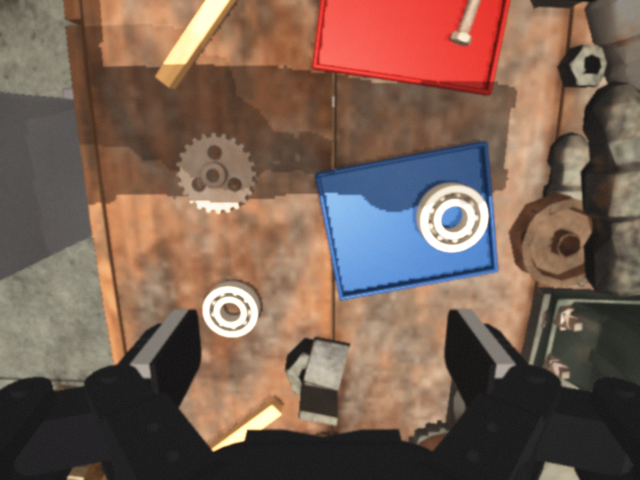

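The scene view shows the crates at (268,278) and (255,420), with the blue tray at (331,192) and the red tray at (304,236). The bearing is at (391,192), the sticks at (358,249) and (412,165), the bolt at (338,291) and the jar at (305,311). In the wrist view the steel gear is at (217,173), the bearing at (232,309), the blue tray lies around (410,222), and there is a black clutter block at (320,380).

```bash
cat > h.py <<'E'
import numpy as np, cv2
from scipy.spatial.transform import Rotation as Ro
from rig import read_state, vision, robot
def pose(s): return Ro.from_euler('xyz',s["tool_rot"]).as_matrix(), np.array(s["ee_pos"])
def shot(n):
    s=read_state(); p=vision.camera(n)
    if n=="wrist":
        T=np.array(p["tool_from_camera"]); R,t=pose(s)
        p["Rc"]=R@T[:3,:3]; p["c"]=R@T[:3,3]+t
    else:
        p["Rc"]=np.array(p["R"]).T; p["c"]=-p["Rc"]@np.array(p["t"])
    return p
def rays(p,px):
    u=cv2.undistortPoints(np.array(px,float).reshape(-1,1,2),np.array(p["mtx"]),np.array(p["dist_coeffs"])).reshape(-1,2)
    return np.c_[u,np.ones(len(u))]@p["Rc"].T
def onz(p,px,z):
    d=rays(p,px); return p["c"]+d*((z-p["c"][2])/d[:,2])[:,None]
def tri(obs):
    A=np.zeros((3,3));b=np.zeros(3)
    for p,px in obs:
        d=rays(p,[px])[0]; d/=np.linalg.norm(d); M=np.eye(3)-np.outer(d,d); A+=M;b+=M@p["c"]
    return np.linalg.solve(A,b)
def proj(p,X):
    x=(np.array(X,float).reshape(-1,3)-p["c"])@p["Rc"]
    return cv2.projectPoints(x,np.zeros(3),np.zeros(3),np.array(p["mtx"]),np.array(p["dist_coeffs"]))[0].reshape(-1,2)
def rect(p,m,z):
    """min-area rectangle of a mask, its outline put on the plane z: centre, sizes, long-axis angle (deg)"""
    c=max(cv2.findContours(m.astype(np.uint8),0,2)[0],key=cv2.contourArea).reshape(-1,2)
    X=onz(p,c,z)[:,:2]; (cx,cy),(w,h),a=cv2.minAreaRect((X*1000).astype(np.float32))
    if w<h: w,h,a=h,w,a+90
    return np.round([cx,cy,w,h,(a+90)%180-90],1)
E
python3 - <<'E'
from h import *
Z=dict(steel_gear_mid=.014,bearing_mid=.016,bolt_shank=.0095,stick_a_mid=.012,gear_crate=.036,bearing_tray=.0125,bolt_tray=.0125,screw_jar=.082)
P={n:shot(n) for n in ["wrist","scene","side"]}
for k,z in Z.items():
    print(k)
    for n,p in P.items():
        for r in vision.regions_of(k,p):
            if r["confidence"]>.3: print("  ",n,round(r["confidence"],2),np.round(r["position"]),int(r["mask"].sum()),rect(p,r["mask"],z))
# heights from two or three views
for nm,o in dict(gear=[("wrist",(214,175)),("side",(291,311))],bearing=[("wrist",(232,309)),("side",(296,355)),("scene",(391,192))],
  crate=[("scene",(267,276)),("side",(347,228))],small=[("scene",(256,415)),("side",(285,178))]).items():
    print(nm,np.round(tri([(P[n],px) for n,px in o])*1000,1))
E
```

```text
steel_gear_mid
   wrist 0.95 [218. 170.] 4422 [433.9  31.   69.5  69.1 -39.2]
   scene 0.96 [375. 219.] 364 [430.8  36.9  72.5  66.1 -63.5]
   side 0.86 [291. 313.] 613 [431.4  21.2  79.3  66.5  86.7]
bearing_mid
   wrist 0.75 [233. 314.] 2201 [440.5 -96.4  55.5  50.5  61.4]
   scene 0.7 [389. 192.] 229 [435.3 -90.9  64.1  50.8 -68. ]
   side 0.61 [296. 356.] 495 [ 437.4 -108.7   62.3   51.9   86.4]
bolt_shank
   scene 0.54 [336. 288.] 129 [423.9 307.9  82.1  16.9 -82.8]
stick_a_mid
   wrist 0.88 [193.  38.] 2350 [420.5 139.7  87.4  19.2  50.9]
   scene 0.76 [358. 251.] 372 [433.9 159.9 135.3  31.5  53.2]
   scene 0.7 [391. 194.] 221 [436.6 -95.1  64.4  50.9 -68. ]
   scene 0.46 [304. 235.] 1871 [596.8 168.9 156.1 130.8  -6.7]
   side 0.82 [289. 279.] 348 [431.6 150.1 138.5  26.6  52.5]
gear_crate
   scene 0.95 [256. 419.] 1778 [425.  685.8  89.1  85.6 -80. ]
   scene 0.65 [267. 279.] 1946 [596.8 363.5 132.7 123.7 -88.8]
   side 0.78 [281. 180.] 459 [430.2 637.6 127.7  85.  -81.3]
   side 0.66 [344. 232.] 1150 [599.1 328.9 162.5 116.6  89.7]
bearing_tray
   wrist 0.66 [415. 219.] 22218 [604.5 -14.7 152.3 123.6  10.9]
   scene 0.61 [331. 191.] 1530 [603.6  -6.2 154.4 137.4  10.5]
   side 0.62 [367. 324.] 2515 [600.7 -23.4 150.  131.7  10.6]
bolt_tray
   wrist 0.84 [415.  40.] 15434 [596.5 140.7 152.9  75.   -5.7]
   scene 0.89 [303. 236.] 1807 [597.4 171.9 160.1 127.2  -9.2]
   side 0.61 [354. 274.] 2033 [596.8 158.7 152.2 141.6  -7.9]
screw_jar
   scene 0.89 [300. 310.] 923 [447.  441.8 107.8  59.7 -59.3]
   side 0.82 [295. 216.] 460 [453.3 354.1 178.4  51.2 -88.7]
   side 0.45 [298. 356.] 436 [ 436.3 -168.    56.9   41.8   86.6]
gear [431.2  29.3  14.5]
bearing [438.5 -99.6  10.4]
crate [601.1 352.3  19.4]
small [433.4 675.6  16.7]
```

>>> {"name": "drive_tool", "arguments": {
  "rows": [
    {"linear": [1, 0, 0], "twist": [0, 0, 0], "fingers": 1},
    {"linear": [1, 0, 0], "twist": [0, 0, 0], "fingers": 1},
    {"linear": [1, 0, 0], "twist": [0, 0, 0], "fingers": 1},
    {"linear": [1, 0, 0], "twist": [0, 0, 0], "fingers": 1},
    {"linear": [1, 0, 0], "twist": [0, 0, 0], "fingers": 1}
  ],
  "force": 60
}}

```text
clock: 3.12
ee_pos: [0.5248, 0.2017, 0.2279]
tool_rot: [3.141, -0.0, 1.57]
ft_force: [0.7, -0.5, 0.5]
width: 0.0861
grip_force: 0.0
```

>>> {"name": "drive_tool", "arguments": {
  "rows": [
    {"linear": [1, 0, 0], "twist": [0, 0, 0], "fingers": 1},
    {"linear": [1, 0, 0], "twist": [0, 0, 0], "fingers": 1},
    {"linear": [1, 0, 0], "twist": [0, 0, 0], "fingers": 1},
    {"linear": [0, 0, 0], "twist": [0, 0, 0], "fingers": 1},
    {"linear": [0, 0, 0], "twist": [0, 0, 0], "fingers": 1}
  ]
}}

```text
clock: 3.53
ee_pos: [0.5246, 0.3222, 0.2271]
tool_rot: [-3.141, 0.0, 1.575]
ft_force: [0.2, -0.1, 0.5]
width: 0.0852
grip_force: 0.0
```

```bash
python3 - <<'E'
from h import *
Z=dict(bolt_shank=.0095,stick_a_mid=.015,gear_crate=.038,bearing_tray=.0125,bolt_tray=.0125,screw_jar=.082)
p=shot("wrist"); s=read_state(); print(s["ee_pos"],s["tool_rot"],s["joints"],s["qvel"])
cv2.imwrite("pics/w1.png",p["image"][:,:,::-1])
for k,z in Z.items():
    for r in vision.regions_of(k,p):
        print(k,round(r["confidence"],2),np.round(r["position"]),int(r["mask"].sum()),rect(p,r["mask"],z),"z0",rect(p,r["mask"],0))
E
```

```text
[0.52462355 0.32056985 0.22718689] [-3.14095435e+00  9.35883435e-04  1.57256636e+00] [ 5.48749297e-01  4.17619641e-01  9.57924155e-02  1.25000104e+00
 -4.67347870e-04  2.11777613e+00] [-0.03650219 -0.01820302 -0.02199091  0.00168584 -0.00340749  0.00053298]
bolt_shank 0.71 [206. 228.] 1266 [423.  304.9  80.2  21.7 -83.8] z0 [420.4 302.6  82.3  22.3 -83.8]
stick_a_mid 0.89 [235. 363.] 2030 [434.3 159.3 136.1  18.2  51.3] z0 [430.5 149.7 141.8  18.9  51.3]
gear_crate 0.63 [416. 172.] 18813 [6.025e+02 3.533e+02 1.129e+02 1.105e+02 6.000e-01] z0 [6.112e+02 3.491e+02 1.256e+02 1.229e+02 6.000e-01]
bolt_tray 0.75 [385. 359.] 14552 [599.6 168.3 151.4 126.5  -7.5] z0 [602.2 160.6 156.6 130.9  -7.5]
screw_jar 0.77 [233.  92.] 7119 [464.5 417.1  66.7  58.3  -0.6] z0 [447.5 424.3  85.4  74.7  -0.6]
```

View pics/w1.png

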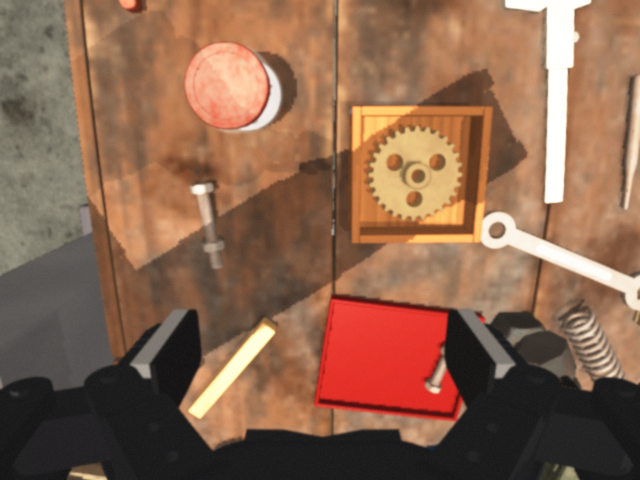

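The wrist view shows the big crate square to the axes at about (417,174), the jar lid at (226,85), the bolt with its head up at (204,187), stick a at (233,370) and the red tray at (390,355). All heights and sizes agree with the text, so I'm going for stick a.

>>> {"name": "drive_tool", "arguments": {
  "rows": [
    {"linear": [-0.82, -0.458, 0], "twist": [0, 0, 0], "fingers": 1},
    {"linear": [-0.82, -0.458, 0], "twist": [0, 0, 0], "fingers": 1},
    {"linear": [-0.82, -0.458, 0], "twist": [0, 0, 0], "fingers": 1},
    {"linear": [-0.82, -0.458, 0], "twist": [0, 0, 0], "fingers": 1},
    {"linear": [-0.82, -0.458, 0], "twist": [0, 0, 0], "fingers": 1}
  ]
}}

```text
clock: 4.3
ee_pos: [0.4322, 0.154, 0.2278]
tool_rot: [3.141, 0.0, 1.57]
ft_force: [0.7, -0.3, 0.7]
width: 0.0858
grip_force: 0.0
```

>>> {"name": "drive_tool", "arguments": {
  "rows": [
    {"linear": [0, 0, 0.5], "twist": [0, 0, 0.92], "fingers": 1},
    {"linear": [0, 0, 0.5], "twist": [0, 0, 0.92], "fingers": 1},
    {"linear": [0, 0, 0.5], "twist": [0, 0, 0.92], "fingers": 1},
    {"linear": [0, 0, 0.5], "twist": [0, 0, 0.92], "fingers": 1},
    {"linear": [0, 0, 0.5], "twist": [0, 0, 0.92], "fingers": 0.6}
  ]
}}

```text
clock: 4.72
ee_pos: [0.4335, 0.1552, 0.1274]
tool_rot: [3.141, -0.001, 1.083]
ft_force: [-0.3, -0.6, 0.1]
width: 0.0756
grip_force: 0.0
```

>>> {"name": "drive_tool", "arguments": {
  "rows": [
    {"linear": [0, 0, 0.5], "twist": [0, 0, 0.92], "fingers": 0.5},
    {"linear": [0, 0, 0.5], "twist": [0, 0, 0.92], "fingers": 0.5},
    {"linear": [0, 0, 0], "twist": [0, 0, 0], "fingers": 0.5},
    {"linear": [0, 0, 0], "twist": [0, 0, 0], "fingers": 0.5}
  ]
}}

```text
clock: 5.05
ee_pos: [0.4324, 0.1551, 0.0874]
tool_rot: [-3.14, 0.002, 0.898]
ft_force: [-0.1, -0.0, 0.1]
width: 0.0638
grip_force: 0.0
```

```bash
python3 - <<'E'
from h import *
s=read_state();p=shot("wrist"); print(s["ee_pos"],s["tool_rot"],s["width"])
cv2.imwrite("pics/w2.png",p["image"][:,:,::-1])
for r in vision.regions_of("stick_a_mid",p): print(round(r["confidence"],2),np.round(r["position"]),int(r["mask"].sum()),rect(p,r["mask"],.015))
E
```

```text
[0.43240075 0.15511406 0.08736713] [-3.14035098e+00  1.99602384e-03  8.97793901e-01] 0.06381694589726859
0.85 [323. 238.] 5999 [433.7 156.5 129.7  15.   51.1]
```

>>> {"name": "drive_tool", "arguments": {
  "rows": [
    {"linear": [0.03, 0, 0.75], "twist": [0, 0, 0], "fingers": 0.5},
    {"linear": [0, 0, 0.73], "twist": [0, 0, 0], "fingers": 0.3},
    {"linear": [0, 0, 0], "twist": [0, 0, 0], "fingers": -1},
    {"linear": [0, 0, 0], "twist": [0, 0, 0], "fingers": -1},
    {"linear": [0, 0, 0], "twist": [0, 0, 0], "fingers": -1}
  ],
  "force": 50
}}

```text
clock: 5.57
ee_pos: [0.4353, 0.1573, 0.0301]
tool_rot: [3.141, -0.002, 0.897]
ft_force: [-0.2, 1.0, -0.7]
width: 0.0196
grip_force: 0.0
```

>>> {"name": "drive_tool", "arguments": {
  "rows": [
    {"linear": [0, 0, 0], "twist": [0, 0, 0], "fingers": -1},
    {"linear": [0, 0, 0], "twist": [0, 0, 0], "fingers": -1},
    {"linear": [0, 0, 0], "twist": [0, 0, 0], "fingers": -1},
    {"linear": [0, 0, 0], "twist": [0, 0, 0], "fingers": -1},
    {"linear": [0, 0, 0], "twist": [0, 0, 0], "fingers": -1}
  ]
}}

```text
clock: 5.98
ee_pos: [0.4345, 0.1571, 0.029]
tool_rot: [3.141, -0.001, 0.896]
ft_force: [-0.2, 0.4, -0.5]
width: -0.0
grip_force: 0.0
```

```bash
python3 - <<'E'
from h import *
s=read_state();p=shot("wrist"); print(s)
cv2.imwrite("pics/w3.png",p["image"][:,:,::-1])
for r in vision.regions_of("stick_a_mid",p): print(round(r["confidence"],2),np.round(r["position"]),int(r["mask"].sum()),rect(p,r["mask"],.015))
R,t=pose(s); print(proj(p,[t+R@[0,0,z] for z in (.003,.022)]))
E
```

```text
{'clock': 5.9833, 'joints': array([ 3.46873832e-01,  3.38929036e-01, -6.13491015e-01,  6.17496607e-01,
        2.67602865e-05,  2.59200984e+00]), 'qvel': array([-0.00080667,  0.0042839 , -0.00491466, -0.00353562, -0.00088828,
       -0.00043071]), 'joint_torque': array([-2.16611996e-03, -3.79990339e+01,  1.83947879e+01, -1.19679267e-02,
       -4.11927942e-05, -6.06516533e-04]), 'ee_pos': array([0.43446186, 0.15706275, 0.02896616]), 'tool_rot': array([ 3.14115599e+00, -7.64109049e-04,  8.96456823e-01]), 'ft_force': array([-0.15591975,  0.36482537, -0.47733433]), 'torque': array([0.00884279, 0.05531498, 0.01628161]), 'grip_force': 0.0, 'width': -2.9992195629005024e-05}
0.64 [324. 215.] 6195 [455.1 183.1  62.8  15.7  51.1]
[[321.53002742 309.02133869]
 [321.6649423  290.76949693]]
```

View pics/w3.png

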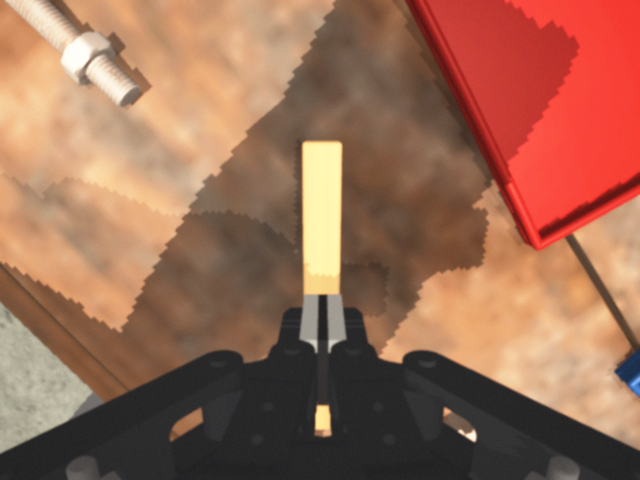

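The picture shows the shut fingers (tips near row 295) sitting on top of the stick, so they closed above it. The stick is undisturbed, so I'll work out the true tip reach from the pad edge.

```bash
python3 - <<'E'
from h import *
s=read_state();p=shot("wrist");R,t=pose(s)
for x in (0,.011):
  for z in (-.01,0,.005,.01,.0135,.018,.022): print(x,z,proj(p,[t+R@[x,0,z]]))
print(proj(p,onz(p,[(322,142)],.015)), onz(p,[(322,142)],.015),t+R@[.065,0,0])
for x in vision.regions_of("bolt_shank",p): print(x["confidence"],x["position"])
E
```

```text
0 -0.01 [[321.42086004 324.00606066]]
0 0 [[321.50743897 312.27393629]]
0 0.005 [[321.54703174 306.91038093]]
0 0.01 [[321.58442962 301.84506792]]
0 0.0135 [[321.60939696 298.46388342]]
0 0.018 [[321.64013232 294.30210258]]
0 0.022 [[321.66624275 290.76703259]]
0.011 -0.01 [[321.39781271 296.15348746]]
0.011 0 [[321.48771268 285.85355459]]
0.011 0.005 [[321.52872839 281.15582111]]
0.011 0.01 [[321.56741611 276.72556985]]
0.011 0.0135 [[321.59321558 273.77164807]]
0.011 0.018 [[321.62494379 270.13941193]]
0.011 0.022 [[321.65187058 267.05727195]]
[[322. 142.]] [[0.47420375 0.2067466  0.015     ]] [0.47473797 0.20771156 0.02867134]
0.61 [80.0, 51.8]
```

>>> {"name": "drive_tool", "arguments": {
  "rows": [
    {"linear": [0, 0, 0], "twist": [0, 0, 0], "fingers": 0},
    {"linear": [0, 0, 0], "twist": [0, 0, 0], "fingers": 0},
    {"linear": [0, 0, 0], "twist": [0, 0, 0], "fingers": 0},
    {"linear": [0, 0, 0.1], "twist": [0, 0, 0], "fingers": 0},
    {"linear": [0, 0, 0.1], "twist": [0, 0, 0], "fingers": 0}
  ]
}}

```text
clock: 6.6
ee_pos: [0.4344, 0.1571, 0.0204]
tool_rot: [3.141, -0.001, 0.896]
ft_force: [0.1, 0.3, -0.2]
width: 0.0426
grip_force: 0.0
```

>>> {"name": "drive_tool", "arguments": {
  "rows": [
    {"linear": [0, 0, 0], "twist": [0, 0, 0], "fingers": -1},
    {"linear": [0, 0, 0], "twist": [0, 0, 0], "fingers": -1},
    {"linear": [0, 0, 0], "twist": [0, 0, 0], "fingers": -1},
    {"linear": [0, 0, 0], "twist": [0, 0, 0], "fingers": -1},
    {"linear": [0, 0, 0], "twist": [0, 0, 0], "fingers": -1}
  ]
}}

```text
clock: 7.02
ee_pos: [0.4343, 0.157, 0.0206]
tool_rot: [3.141, -0.0, 0.896]
ft_force: [-0.6, -0.2, -0.3]
width: -0.0001
grip_force: 0.0
```

```bash
python3 - <<'E'
from h import *
s=read_state();p=shot("wrist");q=shot("side");R,t=pose(s)
i=p["image"][180:480,170:470,::-1]
x,y=proj(q,[t])[0].astype(int); j=q["image"][y-50:y+50,x-50:x+50,::-1]
print(x,y,proj(q,[t+R@[0,0,.022],t-[0,0,t[2]]]))
cv2.imwrite("pics/c1.png",np.hstack([cv2.resize(i,(400,400)),cv2.resize(j,(400,400),interpolation=cv2.INTER_CUBIC)]))
E
```

```text
290 274 [[290.9054144  280.83762332]
 [290.87991881 280.4051108 ]]
```

View pics/c1.png

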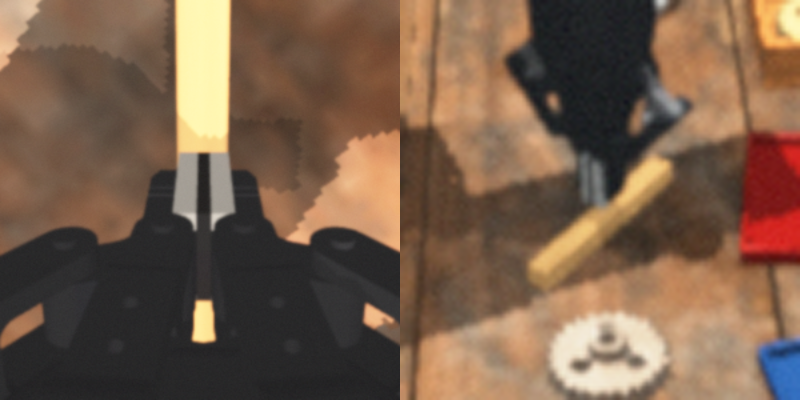

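The side crop shows the shut fingers ending on top of the stick near (290,275), so the tips reach less far than stated. I'll probe downward with the fingers part open and watch the force.

>>> {"name": "drive_tool", "arguments": {
  "rows": [
    {"linear": [0, 0, 0], "twist": [0, 0, 0], "fingers": 0},
    {"linear": [0, 0, 0], "twist": [0, 0, 0], "fingers": 0},
    {"linear": [0, 0, 0], "twist": [0, 0, 0], "fingers": 0},
    {"linear": [0, 0, 0.06], "twist": [0, 0, 0], "fingers": 0},
    {"linear": [0, 0, 0.06], "twist": [0, 0, 0], "fingers": 0}
  ]
}}

```text
clock: 7.53
ee_pos: [0.4343, 0.157, 0.0157]
tool_rot: [3.141, -0.0, 0.896]
ft_force: [-0.0, -0.0, 0.1]
width: 0.0428
grip_force: 0.0
```

```bash
python3 - <<'E'
from h import *
s=read_state();p=shot("wrist");print(s["ee_pos"],s["ft_force"],s["width"])
R,t=pose(s)
for w in (-1,1): 
  for x in (-.011,.011): print([ (z,proj(p,[t+R@[x,w*s["width"]/2,z]])[0].round().tolist()) for z in (-.01,0,.01,.022)])
cv2.imwrite("pics/w4.png",p["image"][100:460,100:540,::-1])
E
```

```text
[0.43432129 0.15701732 0.01565135] [-0.04169438 -0.00169211  0.13526667] 0.042847014445315114
[(-0.01, [264.0, 350.0]), (0, [268.0, 338.0]), (0.01, [271.0, 326.0]), (0.022, [274.0, 314.0])]
[(-0.01, [262.0, 296.0]), (0, [265.0, 286.0]), (0.01, [269.0, 277.0]), (0.022, [272.0, 267.0])]
[(-0.01, [379.0, 351.0]), (0, [376.0, 338.0]), (0.01, [373.0, 326.0]), (0.022, [370.0, 314.0])]
[(-0.01, [381.0, 296.0]), (0, [378.0, 286.0]), (0.01, [375.0, 277.0]), (0.022, [371.0, 267.0])]
```

View pics/w4.png

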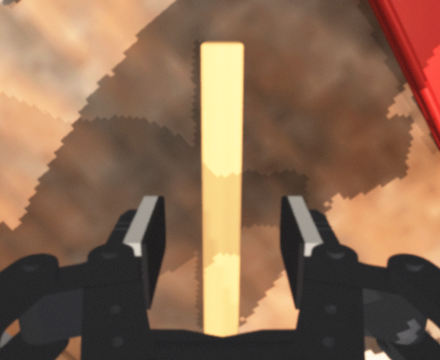

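The crop shows the pads around the stick, with their lower front edge at about row 296. That is roughly 30 px short of where 22 mm ahead should be, so I'll keep probing down.

>>> {"name": "drive_tool", "arguments": {
  "rows": [
    {"linear": [0, 0, 0.06], "twist": [0, 0, 0], "fingers": 0},
    {"linear": [0, 0, 0.06], "twist": [0, 0, 0], "fingers": 0},
    {"linear": [0, 0, 0], "twist": [0, 0, 0], "fingers": 0}
  ]
}}

```text
clock: 7.83
ee_pos: [0.4337, 0.1568, 0.0104]
tool_rot: [-3.141, 0.001, 0.896]
ft_force: [0.4, -0.2, 1.0]
width: 0.0429
grip_force: 0.0
```

>>> {"name": "drive_tool", "arguments": {
  "rows": [
    {"linear": [0, 0, 0], "twist": [0, 0, 0], "fingers": -1},
    {"linear": [0, 0, 0], "twist": [0, 0, 0], "fingers": -1},
    {"linear": [0, 0, 0], "twist": [0, 0, 0], "fingers": -1},
    {"linear": [0, 0, 0], "twist": [0, 0, 0], "fingers": -1},
    {"linear": [0, 0, 0], "twist": [0, 0, 0], "fingers": -1}
  ]
}}

```text
clock: 8.25
ee_pos: [0.4346, 0.1571, 0.0114]
tool_rot: [3.141, -0.001, 0.896]
ft_force: [-0.4, -0.6, 5.8]
width: 0.0006
grip_force: 3.0
```

>>> {"name": "drive_tool", "arguments": {
  "rows": [
    {"linear": [0, 0, 0], "twist": [0, 0, 0], "fingers": 0},
    {"linear": [0, 0, 0], "twist": [0, 0, 0], "fingers": 0},
    {"linear": [0, 0, 0], "twist": [0, 0, 0], "fingers": 0},
    {"linear": [0, 0, 0.1], "twist": [0, 0, 0], "fingers": 0},
    {"linear": [0, 0, 0.1], "twist": [0, 0, 0], "fingers": 0}
  ]
}}

```text
clock: 8.67
ee_pos: [0.4341, 0.157, 0.0026]
tool_rot: [3.142, -0.0, 0.896]
ft_force: [-0.1, -0.5, -0.5]
width: 0.0429
grip_force: 0.0
```

>>> {"name": "drive_tool", "arguments": {
  "rows": [
    {"linear": [0, 0, 0.09], "twist": [0, 0, 0], "fingers": 0},
    {"linear": [0, 0, 0], "twist": [0, 0, 0], "fingers": 0}
  ]
}}

```text
clock: 8.83
ee_pos: [0.4332, 0.1566, -0.0018]
tool_rot: [-3.14, 0.002, 0.896]
ft_force: [0.5, 0.4, 0.2]
width: 0.0428
grip_force: 0.0
```

>>> {"name": "drive_tool", "arguments": {
  "rows": [
    {"linear": [0, 0, 0], "twist": [0, 0, 0], "fingers": -1},
    {"linear": [0, 0, 0], "twist": [0, 0, 0], "fingers": -1},
    {"linear": [0, 0, 0], "twist": [0, 0, 0], "fingers": -1},
    {"linear": [0, 0, 0], "twist": [0, 0, 0], "fingers": -1},
    {"linear": [0, 0, 0], "twist": [0, 0, 0], "fingers": -1}
  ]
}}

```text
clock: 9.25
ee_pos: [0.4343, 0.157, -0.0006]
tool_rot: [3.141, -0.0, 0.896]
ft_force: [0.1, -0.3, -0.1]
width: 0.0133
grip_force: 49.6
```

Gripped. Empirically the tips sit a few mm behind the reported TCP, so I'll use that offset from here on. Lifting, turning and carrying the stick to the crate.

>>> {"name": "drive_tool", "arguments": {
  "rows": [
    {"linear": [0, 0, -0.5], "twist": [0, 0, 0], "fingers": -1},
    {"linear": [0, 0, -0.6], "twist": [0, 0, -0.9], "fingers": -1},
    {"linear": [0, 0, -0.6], "twist": [0, 0, -0.95], "fingers": -1},
    {"linear": [0, 0, -0.6], "twist": [0, 0, -0.95], "fingers": -1},
    {"linear": [0, 0, -0.6], "twist": [0, 0, -0.95], "fingers": -1}
  ]
}}

```text
clock: 9.67
ee_pos: [0.4338, 0.1568, 0.1164]
tool_rot: [-3.141, 0.0, 1.294]
ft_force: [-0.1, 0.1, -0.8]
width: 0.0134
grip_force: 49.7
```

>>> {"name": "drive_tool", "arguments": {
  "rows": [
    {"linear": [0, 0, 0], "twist": [0, 0, -0.9], "fingers": -1},
    {"linear": [0, 0, 0], "twist": [0, 0, -0.9], "fingers": -1},
    {"linear": [0, 0, 0], "twist": [0, 0, -0.9], "fingers": -1},
    {"linear": [0, 0, 0], "twist": [0, 0, 0], "fingers": -1},
    {"linear": [0.82, 0.6, 0], "twist": [0, 0, 0], "fingers": -1}
  ]
}}

```text
clock: 10.08
ee_pos: [0.4508, 0.1843, 0.1138]
tool_rot: [-3.131, 0.007, 1.566]
ft_force: [-0.3, -0.6, -0.6]
width: 0.0139
grip_force: 49.7
```

>>> {"name": "drive_tool", "arguments": {
  "rows": [
    {"linear": [0.82, 0.6, 0], "twist": [0, 0, 0], "fingers": -1},
    {"linear": [0.82, 0.6, 0], "twist": [0, 0, 0], "fingers": -1},
    {"linear": [0.82, 0.6, 0], "twist": [0, 0, 0], "fingers": -1},
    {"linear": [0.82, 0.6, 0], "twist": [0, 0, 0], "fingers": -1},
    {"linear": [0.82, 0.6, 0], "twist": [0, 0, 0], "fingers": -1}
  ]
}}

```text
clock: 10.5
ee_pos: [0.5786, 0.3554, 0.1148]
tool_rot: [-3.141, 0.0, 1.569]
ft_force: [1.0, -0.2, 0.2]
width: 0.0137
grip_force: 49.7
```

```bash
python3 - <<'E'
from h import *
import time
p=shot("wrist");s=read_state();print(s["clock"],s["ee_pos"],s["tool_rot"],s["width"])
cv2.imwrite("pics/w5.png",p["image"][:,:,::-1])
for k,z in (("gear_crate",.038),("stick_a_mid",s["ee_pos"][2]+.0155),("screw_jar",.082)):
  for r in vision.regions_of(k,p): print(k,round(r["confidence"],2),np.round(r["position"]),int(r["mask"].sum()),rect(p,r["mask"],z))
E
```

```text
10.55 [0.58438387 0.36300227 0.11364221] [ 3.13561732 -0.00686308  1.57239076] 0.013204978829689571
gear_crate 0.95 [397. 238.] 24997 [625.4 354.5 112.8  66.8 -89.2]
stick_a_mid 0.81 [322. 274.] 12507 [579.4 364.6 110.6  15.2  89.9]
screw_jar 0.88 [ 82. 142.] 19483 [476.  418.5  83.4  56.4  -0.5]
```

View pics/w5.png

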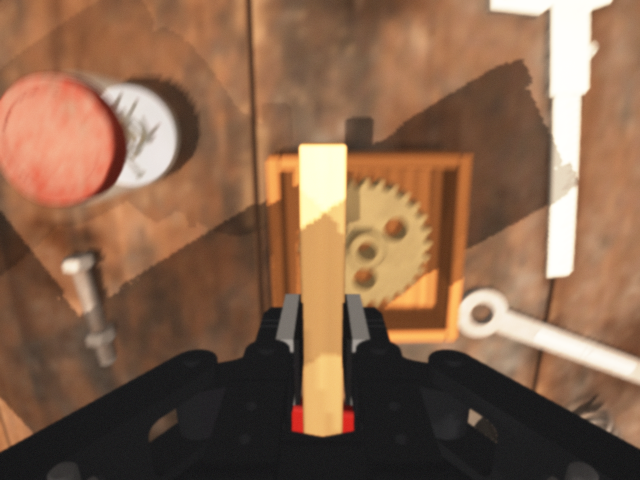

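The picture shows the stick held lengthwise over the crate, with crate rim corners at about (268,154) and (473,152) and the jar well to the left. I'll let the arm settle, then measure the rim.

>>> {"name": "drive_tool", "arguments": {
  "rows": [
    {"linear": [0, 0, 0], "twist": [0, 0, 0], "fingers": -1},
    {"linear": [0, 0, 0], "twist": [0, 0, 0], "fingers": -1},
    {"linear": [0, 0, 0], "twist": [0, 0, 0], "fingers": -1}
  ]
}}

```text
clock: 10.95
ee_pos: [0.5771, 0.3526, 0.1157]
tool_rot: [-3.141, 0.0, 1.57]
ft_force: [0.3, 0.0, -0.5]
width: 0.0134
grip_force: 49.7
```

```bash
python3 - <<'E'
from h import *
p=shot("wrist");s=read_state();print(s["ee_pos"],s["tool_rot"])
for r in vision.regions_of("gear_crate",p)[:1]: 
  m=r["mask"]; ys=np.where(m[:,380:440].any(1))[0]; print("rows",ys.min(),ys.max(),"right col",[np.where(m[y])[0].max() for y in (170,220,270,320)],"left",[np.where(m[y])[0].min() for y in (170,220,260)])
  print(rect(p,m,.038))
  print((onz(p,[(410,ys.min()),(410,ys.max()),(np.where(m[220])[0].max(),220),(np.where(m[220])[0].min(),220)],.038)*1000).round(1))
for r in vision.regions_of("stick_a_mid",p)[:1]: print(rect(p,r["mask"],s["ee_pos"][2]+.0155))
E
```

```text
[0.57733836 0.35278218 0.11590342] [-3.14148694e+00  1.12238634e-04  1.57058348e+00]
rows 149 339 right col [np.int64(470), np.int64(467), np.int64(463), np.int64(458)] left [np.int64(267), np.int64(270), np.int64(270)]
[624.7 354.3 112.5  69.2 -89.7]
[[624.5 410.5  38. ]
 [630.9 298.   38. ]
 [658.6 371.8  38. ]
 [548.6 371.7  38. ]]
[577.9 362.4 109.5  15.8  90. ]
```

>>> {"name": "drive_tool", "arguments": {
  "rows": [
    {"linear": [0.03, 0.05, 0.7], "twist": [0, 0, 0], "fingers": -1},
    {"linear": [0, 0, 0.7], "twist": [0, 0, 0], "fingers": -1},
    {"linear": [0, 0, 0.4], "twist": [0, 0, 0], "fingers": -1},
    {"linear": [0, 0, 0.13], "twist": [0, 0, 0], "fingers": -1},
    {"linear": [0, 0, 0], "twist": [0, 0, 0], "fingers": -1}
  ]
}}

```text
clock: 11.52
ee_pos: [0.5789, 0.3541, 0.0381]
tool_rot: [-3.14, 0.001, 1.571]
ft_force: [-0.1, 0.7, -0.3]
width: 0.0135
grip_force: 49.6
```

>>> {"name": "drive_tool", "arguments": {
  "rows": [
    {"linear": [0, 0, 0], "twist": [0, 0, 0], "fingers": -1},
    {"linear": [0, 0, 0], "twist": [0, 0, 0], "fingers": -1}
  ]
}}

```text
clock: 11.68
ee_pos: [0.5803, 0.3551, 0.0388]
tool_rot: [3.141, -0.001, 1.572]
ft_force: [-0.2, -0.5, 0.4]
width: 0.0136
grip_force: 49.6
```

>>> {"name": "drive_tool", "arguments": {
  "rows": [
    {"linear": [0, 0, 0.02], "twist": [0, 0, 0], "fingers": -0.3},
    {"linear": [0, 0, 0], "twist": [0, 0, 0], "fingers": -0.3},
    {"linear": [0, 0, 0], "twist": [0, 0, 0], "fingers": -0.3},
    {"linear": [0, 0, 0], "twist": [0, 0, 0], "fingers": -0.3}
  ]
}}

```text
clock: 12.02
ee_pos: [0.58, 0.3551, 0.0374]
tool_rot: [3.141, -0.0, 1.572]
ft_force: [0.2, 0.3, 0.7]
width: 0.03
grip_force: 0.0
```

>>> {"name": "drive_tool", "arguments": {
  "rows": [
    {"linear": [0, 0, -0.8], "twist": [0, 0, 0], "fingers": -0.3},
    {"linear": [0, 0, -1], "twist": [0, 0, 0], "fingers": -0.3},
    {"linear": [0, 0, -1], "twist": [0, 0, 0], "fingers": 0},
    {"linear": [0, 0, -1], "twist": [0, 0, 0], "fingers": 0},
    {"linear": [0, 0, 0], "twist": [0, 0, 0], "fingers": 0}
  ]
}}

```text
clock: 12.43
ee_pos: [0.5841, 0.3577, 0.1993]
tool_rot: [3.128, -0.008, 1.572]
ft_force: [1.8, 1.5, 1.4]
width: 0.0428
grip_force: 0.0
```

```bash
python3 - <<'E'
from h import *
print(read_state()["ee_pos"])
for n in ("wrist","side","scene"):
  p=shot(n)
  for r in vision.regions_of("stick_a_mid",p):
    c=onz(p,[r["position"]],.012)[0]
    print(n,round(r["confidence"],2),np.round(r["position"]),rect(p,r["mask"],.053 if c[1]>.2 else .014))
E
```

```text
[0.58406786 0.35766327 0.19932785]
wrist 0.88 [316. 223.] [581.2 354.8 130.3  16.4  89.9]
side 0.75 [340. 221.] [578.6 341.  144.3  17.1  89.4]
scene 0.88 [274. 273.] [578.6 359.1 132.7  20.9  89.2]
```

```bash
python3 - <<'E'
from h import *
p,q=shot("side"),shot("scene")
print((onz(p,[(268,438),(323,401),(295,419)],.01)*1000).round(),(onz(q,[(393,167),(432,162),(412,165)],.01)*1000).round(),(tri([(p,(295,419)),(q,(412,165))])*1000).round())
E
```

```text
[[ 380. -288.   10.]
 [ 483. -219.   10.]
 [ 429. -253.   10.]] [[ 478. -215.   10.]
 [ 376. -294.   10.]
 [ 428. -251.   10.]] [ 428. -253.    9.]
```

>>> {"name": "drive_tool", "arguments": {
  "rows": [
    {"linear": [-0.9, -0.45, 0], "twist": [0, 0, 0], "fingers": 0.2},
    {"linear": [-0.9, -0.45, 0], "twist": [0, 0, 0], "fingers": 0.2},
    {"linear": [-0.9, -0.45, 0], "twist": [0, 0, 0], "fingers": 0.2},
    {"linear": [-0.9, -0.45, 0], "twist": [0, 0, 0], "fingers": 0.2},
    {"linear": [-0.9, -0.45, 0], "twist": [0, 0, 0], "fingers": 0.2}
  ]
}}

```text
clock: 13.25
ee_pos: [0.4884, 0.1734, 0.1881]
tool_rot: [-3.14, 0.001, 1.572]
ft_force: [0.9, -0.6, 0.6]
width: 0.0511
grip_force: 0.0
```

>>> {"name": "drive_tool", "arguments": {
  "rows": [
    {"linear": [-0.9, -0.45, 0], "twist": [0, 0, 0], "fingers": 0.2},
    {"linear": [-0.9, -0.45, 0], "twist": [0, 0, 0], "fingers": 0.2},
    {"linear": [-0.9, -0.45, 0], "twist": [0, 0, 0], "fingers": 0.2},
    {"linear": [-1, 0, 0], "twist": [0, 0, 0], "fingers": 0.2},
    {"linear": [-1, 0, 0], "twist": [0, 0, 0], "fingers": 0.2}
  ]
}}

```text
clock: 13.67
ee_pos: [0.4341, -0.0143, 0.1887]
tool_rot: [-3.14, -0.0, 1.573]
ft_force: [1.2, -0.2, -0.4]
width: 0.0512
grip_force: 0.0
```

>>> {"name": "drive_tool", "arguments": {
  "rows": [
    {"linear": [-1, 0, 0], "twist": [0, 0, 0], "fingers": 0.2},
    {"linear": [-1, 0, 0], "twist": [0, 0, 0], "fingers": 0.2},
    {"linear": [-1, 0, 0], "twist": [0, 0, 0], "fingers": 0.2},
    {"linear": [-1, 0, 0], "twist": [0, 0, 0], "fingers": 0.2},
    {"linear": [-1, 0, 0], "twist": [0, 0, 0], "fingers": 0.2}
  ]
}}

```text
clock: 14.08
ee_pos: [0.4355, -0.2148, 0.1886]
tool_rot: [-3.14, -0.001, 1.572]
ft_force: [0.2, -0.5, -0.3]
width: 0.0514
grip_force: 0.0
```

>>> {"name": "drive_tool", "arguments": {
  "rows": [
    {"linear": [-1, 0, 0], "twist": [0, 0, 0], "fingers": 0.2},
    {"linear": [0, 0, 0], "twist": [0, 0, 0.95], "fingers": 0.2},
    {"linear": [0, 0, 0], "twist": [0, 0, 0.95], "fingers": 0.2},
    {"linear": [0, 0, 0], "twist": [0, 0, 0.95], "fingers": 0.2},
    {"linear": [0, 0, 0], "twist": [0, 0, 0.95], "fingers": 0.2}
  ]
}}

```text
clock: 14.5
ee_pos: [0.4358, -0.2533, 0.1882]
tool_rot: [-3.139, -0.0, 1.168]
ft_force: [0.3, -0.2, 0.2]
width: 0.0513
grip_force: 0.0
```

>>> {"name": "drive_tool", "arguments": {
  "rows": [
    {"linear": [0, 0, 0], "twist": [0, 0, 0.95], "fingers": 0.2},
    {"linear": [0, 0, 0], "twist": [0, 0, 0.95], "fingers": 0.2},
    {"linear": [0, 0, 0], "twist": [0, 0, 0.95], "fingers": 0.2},
    {"linear": [0, 0, 0], "twist": [0, 0, 0.95], "fingers": 0.2},
    {"linear": [0, 0, 0], "twist": [0, 0, 0.95], "fingers": 0.2}
  ]
}}

```text
clock: 14.92
ee_pos: [0.436, -0.2527, 0.1883]
tool_rot: [-3.14, 0.001, 0.672]
ft_force: [0.4, 0.7, -0.2]
width: 0.0515
grip_force: 0.0
```

```bash
python3 - <<'E'
from h import *
p=shot("wrist");s=read_state();print(s["clock"],s["ee_pos"],s["tool_rot"],s["width"])
cv2.imwrite("pics/w6.png",p["image"][:,:,::-1])
for k,z in (("stick_a_mid",.015),("bearing_mid",.016)):
  for r in vision.regions_of(k,p): print(k,round(r["confidence"],2),np.round(r["position"]),rect(p,r["mask"],z))
E
```

```text
14.9667 [ 0.43600695 -0.25274509  0.18836883] [-3.13983299e+00  7.14491443e-04  6.68639289e-01] 0.051447252931829404
bearing_mid 0.79 [156.  91.] [ 438.9 -100.6   55.7   50.9  -52.9]
```

View pics/w6.png

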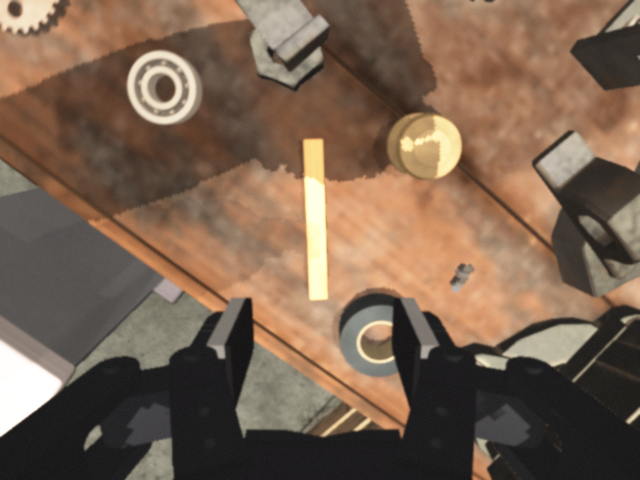

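Stick b runs from (314,140) to (318,299). Tape at (380,335) and a brass knob at (424,146) lie clear of the grip.

```bash
python3 - <<'E'
from h import *
s=read_state();p=shot("wrist");R,t=pose(s);print(t,s["tool_rot"])
X=onz(p,[(314,140),(318,299)],.015)*1000; d=X[0]-X[1]; c=X.mean(0)
print(X.round(1),np.linalg.norm(d),np.degrees(np.arctan2(d[1],d[0])),c.round(1),"tool mm",(R.T@(c-t*1000)).round(1),np.degrees(s["tool_rot"][2]))
E
```

```text
[ 0.4361263  -0.25280183  0.18860054] [-3.14019785e+00  5.08526738e-04  6.78862359e-01]
[[ 478.5 -210.1   15. ]
 [ 379.6 -293.3   15. ]] 129.28204431312056 40.067094619479235 [ 429.1 -251.7   15. ] tool mm [ -4.7  -5.  173.6] 38.895948053783414
```

>>> {"name": "drive_tool", "arguments": {
  "rows": [
    {"linear": [-0.12, -0.125, 0.9], "twist": [0, 0, -0.2], "fingers": 0},
    {"linear": [0, 0, 1], "twist": [0, 0, 0], "fingers": 0},
    {"linear": [0, 0, 1], "twist": [0, 0, 0], "fingers": 0},
    {"linear": [0, 0, 0.9], "twist": [0, 0, 0], "fingers": 0},
    {"linear": [0, 0, 0.5], "twist": [0, 0, 0], "fingers": 0}
  ]
}}

```text
clock: 15.53
ee_pos: [0.427, -0.2506, 0.0136]
tool_rot: [-3.137, 0.002, 0.7]
ft_force: [0.4, 0.5, 0.7]
width: 0.043
grip_force: 0.0
```

>>> {"name": "drive_tool", "arguments": {
  "rows": [
    {"linear": [0, 0, 0.3], "twist": [0, 0, 0], "fingers": 0},
    {"linear": [0, 0, 0.14], "twist": [0, 0, 0], "fingers": 0},
    {"linear": [0, 0, 0], "twist": [0, 0, 0], "fingers": 0},
    {"linear": [0, 0, 0], "twist": [0, 0, 0], "fingers": 0}
  ]
}}

```text
clock: 15.87
ee_pos: [0.43, -0.2524, 0.0]
tool_rot: [3.141, -0.0, 0.698]
ft_force: [-0.2, 0.2, -0.4]
width: 0.0427
grip_force: 0.0
```

>>> {"name": "drive_tool", "arguments": {
  "rows": [
    {"linear": [0, 0, 0], "twist": [0, 0, 0], "fingers": -1},
    {"linear": [0, 0, 0], "twist": [0, 0, 0], "fingers": -1},
    {"linear": [0, 0, 0], "twist": [0, 0, 0], "fingers": -1},
    {"linear": [0, 0, 0], "twist": [0, 0, 0], "fingers": -1},
    {"linear": [0, 0, 0], "twist": [0, 0, 0], "fingers": -1}
  ]
}}

```text
clock: 16.28
ee_pos: [0.4308, -0.2528, 0.0011]
tool_rot: [3.139, -0.001, 0.698]
ft_force: [-0.2, 0.2, 6.0]
width: 0.0137
grip_force: 50.3
```

>>> {"name": "drive_tool", "arguments": {
  "rows": [
    {"linear": [0, 0, -0.6], "twist": [0, 0, 0], "fingers": -1},
    {"linear": [0, 0, -0.8], "twist": [0, 0, -0.92], "fingers": -1},
    {"linear": [0, 0, -0.8], "twist": [0, 0, -0.93], "fingers": -1},
    {"linear": [0, 0, -0.8], "twist": [0, 0, -0.93], "fingers": -1},
    {"linear": [0, 0, -0.8], "twist": [0, 0, -0.93], "fingers": -1}
  ]
}}

```text
clock: 16.7
ee_pos: [0.4294, -0.252, 0.1536]
tool_rot: [3.141, 0.0, 1.091]
ft_force: [0.0, -0.6, -0.8]
width: 0.0137
grip_force: 49.5
```

>>> {"name": "drive_tool", "arguments": {
  "rows": [
    {"linear": [0, 0, 0], "twist": [0, 0, -0.92], "fingers": -1},
    {"linear": [0, 0, 0], "twist": [0, 0, -0.92], "fingers": -1},
    {"linear": [0, 0, 0], "twist": [0, 0, -0.92], "fingers": -1},
    {"linear": [0, 0, 0], "twist": [0, 0, -0.92], "fingers": -1},
    {"linear": [0, 0, 0], "twist": [0, 0, -0.95], "fingers": -1}
  ]
}}

```text
clock: 17.12
ee_pos: [0.4297, -0.2522, 0.1522]
tool_rot: [3.141, 0.0, 1.576]
ft_force: [0.1, -0.0, 0.4]
width: 0.0134
grip_force: 49.5
```

>>> {"name": "drive_tool", "arguments": {
  "rows": [
    {"linear": [0.975, 0, 0], "twist": [0, 0, 0], "fingers": -1},
    {"linear": [0.975, 0, 0], "twist": [0, 0, 0], "fingers": -1},
    {"linear": [0.975, 0, 0], "twist": [0, 0, 0], "fingers": -1},
    {"linear": [0.975, 0, 0], "twist": [0, 0, 0], "fingers": -1},
    {"linear": [0.975, 0, 0], "twist": [0, 0, 0], "fingers": -1}
  ]
}}

```text
clock: 17.53
ee_pos: [0.4293, -0.0557, 0.1521]
tool_rot: [3.141, 0.0, 1.57]
ft_force: [0.6, 0.4, -0.5]
width: 0.0137
grip_force: 49.5
```

>>> {"name": "drive_tool", "arguments": {
  "rows": [
    {"linear": [0.975, 0, 0], "twist": [0, 0, 0], "fingers": -1},
    {"linear": [0.975, 0, 0], "twist": [0, 0, 0], "fingers": -1},
    {"linear": [0.975, 0, 0], "twist": [0, 0, 0], "fingers": -1},
    {"linear": [0.975, 0, 0], "twist": [0, 0, 0], "fingers": -1},
    {"linear": [0.8, 0.6, 0], "twist": [0, 0, 0], "fingers": -1}
  ]
}}

```text
clock: 17.95
ee_pos: [0.4487, 0.1325, 0.1517]
tool_rot: [-3.137, 0.001, 1.573]
ft_force: [0.3, -0.8, 0.4]
width: 0.0135
grip_force: 49.5
```

>>> {"name": "drive_tool", "arguments": {
  "rows": [
    {"linear": [0.8, 0.6, 0], "twist": [0, 0, 0], "fingers": -1},
    {"linear": [0.8, 0.6, 0], "twist": [0, 0, 0], "fingers": -1},
    {"linear": [0.8, 0.6, 0], "twist": [0, 0, 0], "fingers": -1},
    {"linear": [0.8, 0.6, 0], "twist": [0, 0, 0], "fingers": -1},
    {"linear": [0.8, 0.6, 0], "twist": [0, 0, 0], "fingers": -1}
  ]
}}

```text
clock: 18.37
ee_pos: [0.5744, 0.2926, 0.152]
tool_rot: [3.141, -0.0, 1.571]
ft_force: [1.1, 0.2, -0.4]
width: 0.0134
grip_force: 49.5
```

>>> {"name": "drive_tool", "arguments": {
  "rows": [
    {"linear": [0.8, 0.6, 0], "twist": [0, 0, 0], "fingers": -1},
    {"linear": [0.8, 0.6, 0], "twist": [0, 0, 0], "fingers": -1},
    {"linear": [0, 0.1, 0], "twist": [0, 0, 0], "fingers": -1},
    {"linear": [0, 0, 0], "twist": [0, 0, 0], "fingers": -1},
    {"linear": [0, 0, 0], "twist": [0, 0, 0], "fingers": -1}
  ]
}}

```text
clock: 18.78
ee_pos: [0.6251, 0.3545, 0.151]
tool_rot: [-3.14, 0.001, 1.571]
ft_force: [0.0, -1.2, -0.7]
width: 0.0134
grip_force: 49.5
```

```bash
python3 - <<'E'
from h import *
p=shot("wrist");s=read_state();print(s["clock"],s["ee_pos"],s["tool_rot"],s["width"])
cv2.imwrite("pics/w7.png",p["image"][:,:,::-1])
R,t=pose(s)
for k in ("gear_crate","stick_a_mid"):
  for r in vision.regions_of(k,p): print(k,round(r["confidence"],2),np.round(r["position"]),rect(p,r["mask"],.053),rect(p,r["mask"],t[2]+.0145))
E
```

```text
18.8333 [0.62479236 0.35385376 0.15158632] [-3.14026155e+00  9.75937759e-04  1.57044324e+00] 0.013467253238150833
gear_crate 0.78 [279. 227.] [563.1 357.2 106.9  21.7 -89.7] [592.1 387.8  57.8  11.7 -89.7]
stick_a_mid 0.69 [251. 227.] [581.8 354.2 129.8  17.8  89.7] [602.1 386.1  70.2   9.6  89.7]
```

>>> {"name": "drive_tool", "arguments": {
  "rows": [
    {"linear": [0, 0.075, 0.8], "twist": [0, 0, 0], "fingers": -1},
    {"linear": [0, 0, 0.9], "twist": [0, 0, 0], "fingers": -1},
    {"linear": [0, 0, 0.7], "twist": [0, 0, 0], "fingers": -1},
    {"linear": [0, 0, 0.3], "twist": [0, 0, 0], "fingers": -1},
    {"linear": [0, 0, 0.1], "twist": [0, 0, 0], "fingers": -1}
  ]
}}

```text
clock: 19.35
ee_pos: [0.6266, 0.3527, 0.039]
tool_rot: [-3.138, 0.003, 1.57]
ft_force: [-6.3, -4.9, 14.7]
width: 0.0136
grip_force: 51.4
```

>>> {"name": "drive_tool", "arguments": {
  "rows": [
    {"linear": [0, 0, 0], "twist": [0, 0, 0], "fingers": -1},
    {"linear": [0, 0, 0], "twist": [0, 0, 0], "fingers": -1}
  ]
}}

```text
clock: 19.52
ee_pos: [0.629, 0.3545, 0.0413]
tool_rot: [3.14, -0.001, 1.57]
ft_force: [0.3, 0.5, 0.2]
width: 0.0133
grip_force: 49.6
```

>>> {"name": "drive_tool", "arguments": {
  "rows": [
    {"linear": [0, 0, 0.03], "twist": [0, 0, 0], "fingers": -0.3},
    {"linear": [0, 0, 0], "twist": [0, 0, 0], "fingers": -0.3},
    {"linear": [0, 0, 0], "twist": [0, 0, 0], "fingers": -0.3},
    {"linear": [0, 0, 0], "twist": [0, 0, 0], "fingers": -0.3}
  ]
}}

```text
clock: 19.85
ee_pos: [0.629, 0.355, 0.039]
tool_rot: [3.141, -0.0, 1.571]
ft_force: [0.5, 0.0, 1.0]
width: 0.0299
grip_force: 0.0
```

>>> {"name": "drive_tool", "arguments": {
  "rows": [
    {"linear": [0, 0, -0.8], "twist": [0, 0, 0], "fingers": -0.3},
    {"linear": [0, 0, -1], "twist": [0, 0, 0], "fingers": -0.3},
    {"linear": [0, 0, -1], "twist": [0, 0, 0], "fingers": 0},
    {"linear": [0, 0, 0], "twist": [0, 0, 0], "fingers": 0},
    {"linear": [0, 0, 0], "twist": [0, 0, 0], "fingers": 0}
  ]
}}

```text
clock: 20.27
ee_pos: [0.631, 0.3562, 0.1548]
tool_rot: [3.135, -0.004, 1.571]
ft_force: [0.3, 0.5, -0.3]
width: 0.0426
grip_force: 0.0
```

```bash
python3 - <<'E'
from h import *
p=shot("wrist");s=read_state();print(s["clock"],s["ee_pos"],s["tool_rot"],s["width"])
cv2.imwrite("pics/w8.png",p["image"][:,:,::-1])
for k in ("gear_crate","stick_a_mid"):
  for r in vision.regions_of(k,p): print(k,round(r["confidence"],2),np.round(r["position"]),rect(p,r["mask"],.053))
E
```

```text
20.3167 [0.62949652 0.35533155 0.15201259] [ 3.13888130e+00 -1.52921556e-03  1.57084849e+00] 0.04277089975034838
gear_crate 0.63 [284. 232.] [606.4 357.8 106.5  33.2 -89.4]
stick_a_mid 0.97 [241. 215.] [581.9 365.4 107.4  17.7  89.5]
```

View pics/w8.png

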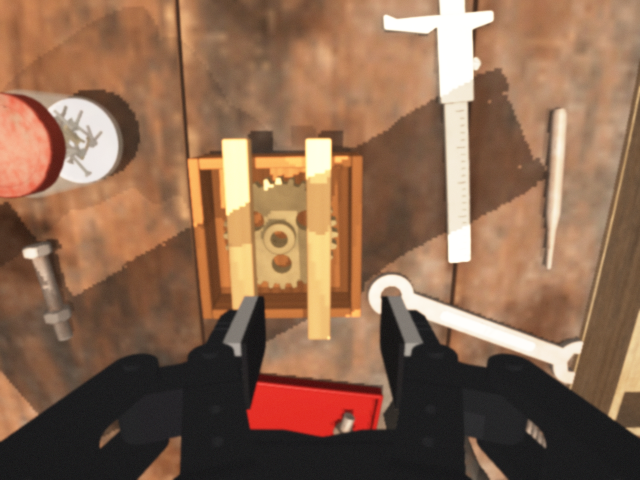

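The view shows both sticks lying parallel across the crate rim at columns 240 and 318, with the brass hub between them. Now to the steel gear.

>>> {"name": "drive_tool", "arguments": {
  "rows": [
    {"linear": [-0.815, -0.495, 0], "twist": [0, 0, 0], "fingers": 0},
    {"linear": [-0.815, -0.495, 0], "twist": [0, 0, 0], "fingers": 0},
    {"linear": [-0.815, -0.495, 0], "twist": [0, 0, 0], "fingers": 0},
    {"linear": [-0.815, -0.495, 0], "twist": [0, 0, 0], "fingers": 0},
    {"linear": [-0.815, -0.495, 0], "twist": [0, 0, 0], "fingers": 0}
  ]
}}

```text
clock: 20.83
ee_pos: [0.5269, 0.19, 0.1482]
tool_rot: [-3.138, 0.002, 1.571]
ft_force: [-0.7, 0.3, 0.8]
width: 0.0428
grip_force: 0.0
```

>>> {"name": "drive_tool", "arguments": {
  "rows": [
    {"linear": [-0.815, -0.495, 0], "twist": [0, 0, 0], "fingers": 0},
    {"linear": [-0.815, -0.495, 0], "twist": [0, 0, 0], "fingers": 0},
    {"linear": [-0.815, -0.495, 0], "twist": [0, 0, 0], "fingers": 0},
    {"linear": [-0.815, -0.495, 0], "twist": [0, 0, 0], "fingers": 0},
    {"linear": [-0.815, -0.495, 0], "twist": [0, 0, 0], "fingers": 0}
  ]
}}

```text
clock: 21.25
ee_pos: [0.4278, 0.0275, 0.1488]
tool_rot: [-3.138, 0.0, 1.571]
ft_force: [0.1, -1.1, 0.8]
width: 0.0428
grip_force: 0.0
```

>>> {"name": "drive_tool", "arguments": {
  "rows": [
    {"linear": [0, 0, 0], "twist": [0, 0, 0], "fingers": 0},
    {"linear": [0, 0, 0], "twist": [0, 0, 0], "fingers": 0},
    {"linear": [0, 0, 0], "twist": [0, 0, 0], "fingers": 0}
  ]
}}

```text
clock: 21.5
ee_pos: [0.4304, 0.0289, 0.1497]
tool_rot: [-3.141, -0.0, 1.57]
ft_force: [-0.3, 0.1, -0.7]
width: 0.0428
grip_force: 0.0
```

```bash
python3 - <<'E'
from h import *
p=shot("wrist");s=read_state();print(s["clock"],s["ee_pos"],s["tool_rot"],s["width"])
R,t=pose(s)
for r in vision.regions_of("steel_gear_mid",p): print(round(r["confidence"],2),np.round(r["position"]),rect(p,r["mask"],.014))
g=cv2.medianBlur(cv2.cvtColor(p["image"],cv2.COLOR_RGB2GRAY),3)
h=cv2.HoughCircles(g,cv2.HOUGH_GRADIENT,1,20,param1=80,param2=20,minRadius=10,maxRadius=24)
if h is not None:
  for x,y,r in h[0][:6]: print(x,y,r,(onz(p,[(x,y)],.025)*1000).round(1))
cv2.imwrite("pics/w9.png",p["image"][:,:,::-1])
E
```

```text
21.55 [0.43101836 0.0293493  0.14989273] [-3.14099284e+00 -3.83430686e-04  1.57117797e+00] 0.042675680871986504
0.56 [325. 221.] [433.5  31.   70.   68.4  56.2]
333.5 387.5 22.3 [[439.3 -92.5  25. ]]
604.5 276.5 20.0 [[633.7  -3.4  25. ]]
323.5 229.5 18.8 [[431.7  31.1  25. ]]
```

View pics/w9.png

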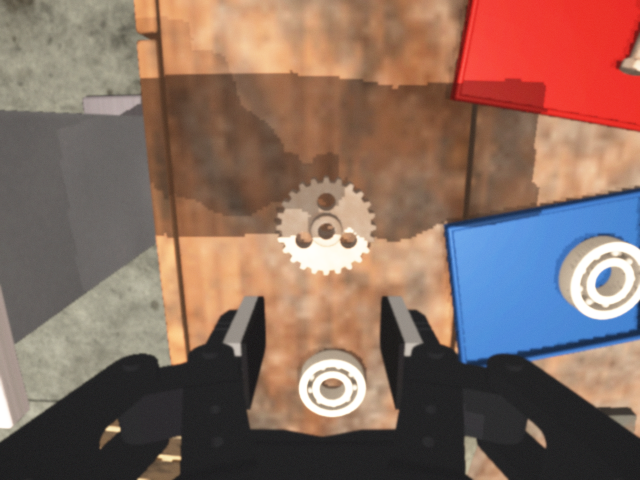

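The hub is at (326,230), which puts it at about (432,31) mm. The size checks out at 70 mm, so I'm descending on the hub.

>>> {"name": "drive_tool", "arguments": {
  "rows": [
    {"linear": [0.05, 0.03, 0.9], "twist": [0, 0, 0], "fingers": 0},
    {"linear": [0, 0, 1], "twist": [0, 0, 0], "fingers": 0},
    {"linear": [0, 0, 0.8], "twist": [0, 0, 0], "fingers": 0},
    {"linear": [0, 0, 0.5], "twist": [0, 0, 0], "fingers": 0},
    {"linear": [0, 0, 0.22], "twist": [0, 0, 0], "fingers": 0}
  ]
}}

```text
clock: 22.02
ee_pos: [0.43, 0.0318, 0.0106]
tool_rot: [-3.136, 0.0, 1.573]
ft_force: [-1.3, 0.5, 0.3]
width: 0.0426
grip_force: 0.0
```

>>> {"name": "drive_tool", "arguments": {
  "rows": [
    {"linear": [0, 0, 0], "twist": [0, 0, 0], "fingers": 0},
    {"linear": [0, 0, 0], "twist": [0, 0, 0], "fingers": -0.3},
    {"linear": [0, 0, 0], "twist": [0, 0, 0], "fingers": -1},
    {"linear": [0, 0, 0], "twist": [0, 0, 0], "fingers": -1},
    {"linear": [0, 0, 0], "twist": [0, 0, 0], "fingers": -1}
  ],
  "force": 60
}}

```text
clock: 22.43
ee_pos: [0.4335, 0.0312, 0.015]
tool_rot: [3.138, -0.001, 1.571]
ft_force: [0.1, 0.9, 2.8]
width: 0.0179
grip_force: 58.8
```

>>> {"name": "drive_tool", "arguments": {
  "rows": [
    {"linear": [0, 0, 0], "twist": [0, 0, 0], "fingers": -1},
    {"linear": [0, 0, 0], "twist": [0, 0, 0], "fingers": -1}
  ]
}}

```text
clock: 22.6
ee_pos: [0.4335, 0.0312, 0.015]
tool_rot: [3.138, -0.001, 1.571]
ft_force: [0.1, 1.0, 7.1]
width: 0.0181
grip_force: 59.4
```

>>> {"name": "drive_tool", "arguments": {
  "rows": [
    {"linear": [0, 0, -0.3], "twist": [0, 0, 0], "fingers": -1},
    {"linear": [0, 0, -0.6], "twist": [0, 0, 0], "fingers": -1},
    {"linear": [0, 0, -0.9], "twist": [0, 0, 0], "fingers": -1},
    {"linear": [0, 0, -0.9], "twist": [0, 0, 0], "fingers": -1},
    {"linear": [0, 0, -0.8], "twist": [0, 0, 0], "fingers": -1}
  ]
}}

```text
clock: 23.02
ee_pos: [0.4314, 0.0305, 0.1556]
tool_rot: [3.142, 0.0, 1.571]
ft_force: [1.0, -0.7, -2.2]
width: 0.018
grip_force: 59.0
```

```bash
python3 - <<'E'
from h import *
s=read_state();print(s["ee_pos"],s["ft_force"],s["width"])
R,t=pose(s);p=shot("wrist");q=shot("side")
x,y=proj(q,[t])[0].astype(int); i=p["image"][150:450,170:470,::-1]; j=q["image"][y-50:y+50,x-50:x+50,::-1]
cv2.imwrite("pics/c2.png",np.hstack([cv2.resize(i,(400,400)),cv2.resize(j,(400,400),interpolation=cv2.INTER_CUBIC)]))
for r in vision.regions_of("steel_gear_mid",p): print(round(r["confidence"],2),np.round(r["position"]),rect(p,r["mask"],t[2]-.001))
for r in vision.regions_of("steel_gear_mid",q): print(round(r["confidence"],2),np.round(r["position"]),rect(q,r["mask"],t[2]-.001))
E
```

```text
[0.43136817 0.03053118 0.15559936] [ 0.9962027  -0.65335914 -2.1699947 ] 0.01798236523199518
0.68 [322. 289.] [432.1  32.5  67.3  67.2 -45.1]
0.74 [290. 261.] [436.4  28.1  73.1  70.7 -62.6]
```

View pics/c2.png

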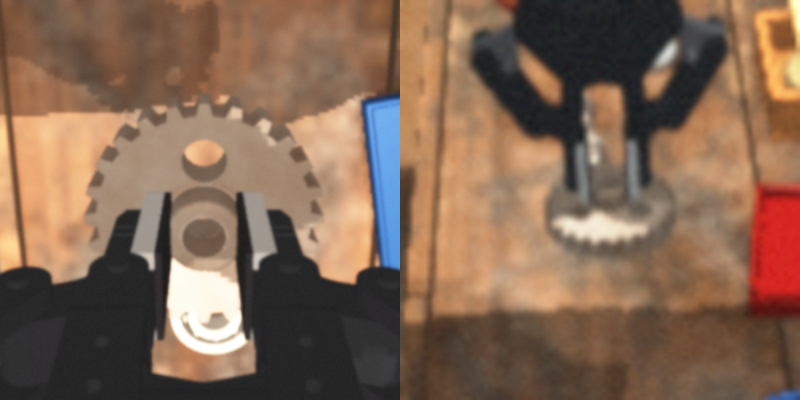

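The gear hangs level by the hub. Carrying it to the crate centre.

>>> {"name": "drive_tool", "arguments": {
  "rows": [
    {"linear": [0.81, 0.432, 0], "twist": [0, 0, 0], "fingers": -1},
    {"linear": [0.81, 0.432, 0], "twist": [0, 0, 0], "fingers": -1},
    {"linear": [0.81, 0.432, 0], "twist": [0, 0, 0], "fingers": -1},
    {"linear": [0.81, 0.432, 0], "twist": [0, 0, 0], "fingers": -1},
    {"linear": [0.81, 0.432, 0], "twist": [0, 0, 0], "fingers": -1}
  ]
}}

```text
clock: 23.63
ee_pos: [0.5171, 0.1936, 0.1511]
tool_rot: [-3.137, 0.002, 1.571]
ft_force: [1.0, -1.4, -1.7]
width: 0.0178
grip_force: 59.1
```

>>> {"name": "drive_tool", "arguments": {
  "rows": [
    {"linear": [0.81, 0.432, 0], "twist": [0, 0, 0], "fingers": -1},
    {"linear": [0.81, 0.432, 0], "twist": [0, 0, 0], "fingers": -1},
    {"linear": [0.81, 0.432, 0], "twist": [0, 0, 0], "fingers": -1},
    {"linear": [0.81, 0.432, 0], "twist": [0, 0, 0], "fingers": -1},
    {"linear": [0.81, 0.432, 0], "twist": [0, 0, 0], "fingers": -1}
  ]
}}

```text
clock: 24.05
ee_pos: [0.6038, 0.3555, 0.1503]
tool_rot: [-3.137, 0.003, 1.571]
ft_force: [0.3, 0.4, -1.7]
width: 0.0181
grip_force: 59.1
```

>>> {"name": "drive_tool", "arguments": {
  "rows": [
    {"linear": [0, 0, 0.5], "twist": [0, 0, 0], "fingers": -1},
    {"linear": [0, 0, 0.5], "twist": [0, 0, 0], "fingers": -1},
    {"linear": [0, 0, 0.5], "twist": [0, 0, 0], "fingers": -1},
    {"linear": [0, 0, 0], "twist": [0, 0, 0], "fingers": -1},
    {"linear": [0, 0, 0], "twist": [0, 0, 0], "fingers": -1}
  ]
}}

```text
clock: 24.47
ee_pos: [0.6021, 0.3533, 0.0898]
tool_rot: [-3.135, 0.004, 1.571]
ft_force: [-0.4, -0.4, -1.0]
width: 0.0175
grip_force: 59.2
```

>>> {"name": "drive_tool", "arguments": {
  "rows": [
    {"linear": [0.02, 0.05, 0.25], "twist": [0, 0, 0], "fingers": -1},
    {"linear": [0, 0, 0.15], "twist": [0, 0, 0], "fingers": -1},
    {"linear": [0, 0, 0.1], "twist": [0, 0, 0], "fingers": -1},
    {"linear": [0, 0, 0], "twist": [0, 0, 0], "fingers": -1},
    {"linear": [0, 0, 0], "twist": [0, 0, 0], "fingers": -1}
  ]
}}

```text
clock: 24.88
ee_pos: [0.6067, 0.3555, 0.0739]
tool_rot: [3.142, -0.0, 1.571]
ft_force: [0.6, 0.5, -2.1]
width: 0.0179
grip_force: 59.1
```

>>> {"name": "drive_tool", "arguments": {
  "rows": [
    {"linear": [0, -0.05, 0.07], "twist": [0, 0, 0], "fingers": -1},
    {"linear": [0, 0, 0.05], "twist": [0, 0, 0], "fingers": -1},
    {"linear": [0, 0, 0], "twist": [0, 0, 0], "fingers": -1},
    {"linear": [0, 0, 0], "twist": [0, 0, 0], "fingers": -1}
  ]
}}

```text
clock: 25.22
ee_pos: [0.6046, 0.3556, 0.0689]
tool_rot: [-3.142, 0.0, 1.571]
ft_force: [0.7, -0.4, -1.5]
width: 0.018
grip_force: 59.2
```

>>> {"name": "drive_tool", "arguments": {
  "rows": [
    {"linear": [0, 0, 0.03], "twist": [0, 0, 0], "fingers": -1},
    {"linear": [0, 0, 0], "twist": [0, 0, 0], "fingers": -1},
    {"linear": [0, 0, 0], "twist": [0, 0, 0], "fingers": -0.3},
    {"linear": [0, 0, 0], "twist": [0, 0, 0], "fingers": -0.3},
    {"linear": [0, 0, 0], "twist": [0, 0, 0], "fingers": -0.3}
  ]
}}

```text
clock: 25.63
ee_pos: [0.605, 0.3558, 0.068]
tool_rot: [3.141, -0.0, 1.571]
ft_force: [0.1, 0.3, -0.8]
width: 0.0299
grip_force: 0.0
```

>>> {"name": "drive_tool", "arguments": {
  "rows": [
    {"linear": [0, 0, -0.5], "twist": [0, 0, 0], "fingers": 0},
    {"linear": [0, 0, -1], "twist": [0, 0, 0], "fingers": 0},
    {"linear": [0, 0, -1], "twist": [0, 0, 0], "fingers": 0},
    {"linear": [0, 0, 0], "twist": [0, 0, 0], "fingers": 0},
    {"linear": [0, 0, 0], "twist": [0, 0, 0], "fingers": 0}
  ]
}}

```text
clock: 26.05
ee_pos: [0.607, 0.357, 0.1718]
tool_rot: [3.135, -0.004, 1.571]
ft_force: [0.1, -0.8, -0.6]
width: 0.0426
grip_force: 0.0
```

```bash
python3 - <<'E'
from h import *
p=shot("wrist");s=read_state();print(s["clock"],s["ee_pos"],s["tool_rot"],s["width"])
q,c=shot("side"),shot("scene")
for k,z in (("steel_gear_mid",.067),("bolt_shank",.0095),("stick_a_mid",.053)):
 for n,v in (("w",p),("side",q),("scene",c)):
  for r in vision.regions_of(k,v): print(k,n,round(r["confidence"],2),np.round(r["position"]),rect(v,r["mask"],z))
cv2.imwrite("pics/w10.png",p["image"][:,:,::-1])
E
```

```text
26.1 [0.60552678 0.35613157 0.16917976] [ 3.13882418e+00 -1.62996622e-03  1.57084419e+00] 0.042839096777723726
steel_gear_mid w 0.94 [317. 240.] [605.5 355.7  71.6  68.9 -80.5]
steel_gear_mid side 0.49 [295. 355.] [ 435.4 -154.6   53.4   44.5   86.6]
steel_gear_mid scene 0.96 [264. 262.] [603.  359.5  72.2  66.6 -59.8]
bolt_shank w 0.71 [ 89. 284.] [420.9 304.2  81.8  23.  -84.1]
bolt_shank w 0.65 [357. 193.] [633.7 391.2  57.1  19.7  89.9]
bolt_shank w 0.29 [320. 401.] [610.4 195.  133.1  71.2  -7.4]
bolt_shank side 0.56 [282. 243.] [421.6 306.8  83.7  16.6 -83.8]
bolt_shank scene 0.68 [339. 290.] [423.  305.6  83.9  18.7 -80.8]
stick_a_mid w 0.64 [282. 188.] [581.8 396.8  46.3  16.1 -88.1]
stick_a_mid side 0.63 [339. 224.] [578.  303.5  60.2  14.2 -89. ]
stick_a_mid scene 0.63 [270. 276.] [579.1 395.3  62.3  23.  -89. ]
```

View pics/w10.png

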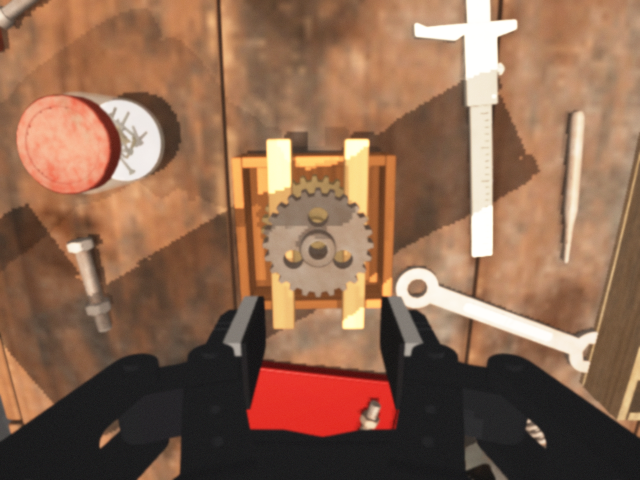

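The steel gear sits centred on the sticks at (318,245). Next is the bolt, with its shank grip point at about (421,314) mm.

>>> {"name": "drive_tool", "arguments": {
  "rows": [
    {"linear": [-0.212, -0.92, 0], "twist": [0, 0, 0], "fingers": 0},
    {"linear": [-0.212, -0.92, 0], "twist": [0, 0, 0], "fingers": 0},
    {"linear": [-0.212, -0.92, 0], "twist": [0, 0, 0], "fingers": 0},
    {"linear": [-0.212, -0.92, 0], "twist": [0, 0, 0], "fingers": 0},
    {"linear": [-0.212, -0.92, 0], "twist": [0, 0, 0], "fingers": 0}
  ]
}}

```text
clock: 27.07
ee_pos: [0.419, 0.3126, 0.1676]
tool_rot: [3.141, -0.0, 1.57]
ft_force: [-0.2, 1.1, 0.5]
width: 0.0423
grip_force: 0.0
```

>>> {"name": "drive_tool", "arguments": {
  "rows": [
    {"linear": [0, 0, 0.5], "twist": [0, 0, -0.52], "fingers": 0},
    {"linear": [0, 0, 0.9], "twist": [0, 0, -0.52], "fingers": 0},
    {"linear": [0, 0, 0.8], "twist": [0, 0, 0], "fingers": 0},
    {"linear": [0, 0, 0], "twist": [0, 0, 0], "fingers": 0},
    {"linear": [0, 0, 0], "twist": [0, 0, 0], "fingers": 0}
  ]
}}

```text
clock: 27.48
ee_pos: [0.4192, 0.3122, 0.0788]
tool_rot: [-3.138, 0.002, 1.68]
ft_force: [-0.5, -0.1, 0.4]
width: 0.0427
grip_force: 0.0
```

```bash
python3 - <<'E'
from h import *
s=read_state();p=shot("wrist");print(s["clock"],s["ee_pos"],s["tool_rot"])
R,t=pose(s)
for r in vision.regions_of("bolt_shank",p)[:2]:
  q=rect(p,r["mask"],.012); print(round(r["confidence"],2),np.round(r["position"]),q); a=np.radians(q[4]+180 if q[4]<0 else q[4])
  c=np.array([q[0]+8.5*np.cos(a),q[1]+8.5*np.sin(a),12]); print(c,(R.T@(c-t*1000)).round(1))
for r in vision.regions_of("screw_jar",p): print(rect(p,r["mask"],.082))
E
```

```text
27.4833 [0.41922623 0.31219524 0.07879844] [-3.13797416e+00  2.12933080e-03  1.67965880e+00]
0.76 [324. 268.] [422.6 304.7  80.6  21.  -83.5]
[421.63777268 313.14536077  12.        ] [ 0.8  2.7 66.8]
[457.  406.4  66.3  39.2   7.8]
```

>>> {"name": "drive_tool", "arguments": {
  "rows": [
    {"linear": [0.02, 0.05, 0.7], "twist": [0, 0, 0], "fingers": 0},
    {"linear": [0, 0, 0.7], "twist": [0, 0, 0], "fingers": 0},
    {"linear": [0, 0, 0.4], "twist": [0, 0, 0], "fingers": 0},
    {"linear": [0, 0, 0.12], "twist": [0, 0, 0], "fingers": 0},
    {"linear": [0, 0, 0], "twist": [0, 0, 0], "fingers": 0}
  ]
}}

```text
clock: 28.05
ee_pos: [0.4229, 0.3144, 0.0031]
tool_rot: [-3.141, 0.0, 1.679]
ft_force: [0.5, -0.4, 0.5]
width: 0.0429
grip_force: 0.0
```

>>> {"name": "drive_tool", "arguments": {
  "rows": [
    {"linear": [0, 0, 0], "twist": [0, 0, 0], "fingers": -0.4},
    {"linear": [0, 0, 0], "twist": [0, 0, 0], "fingers": -1},
    {"linear": [0, 0, 0], "twist": [0, 0, 0], "fingers": -1},
    {"linear": [0, 0, 0], "twist": [0, 0, 0], "fingers": -1},
    {"linear": [0, 0, 0], "twist": [0, 0, 0], "fingers": -1}
  ]
}}

```text
clock: 28.47
ee_pos: [0.4239, 0.3153, 0.0048]
tool_rot: [3.139, -0.002, 1.68]
ft_force: [-0.6, 0.3, 4.9]
width: 0.0089
grip_force: 58.6
```

>>> {"name": "drive_tool", "arguments": {
  "rows": [
    {"linear": [0, 0, 0], "twist": [0, 0, 0], "fingers": -1}
  ]
}}

```text
clock: 28.55
ee_pos: [0.4239, 0.3153, 0.0048]
tool_rot: [3.139, -0.002, 1.68]
ft_force: [-1.2, -0.8, 5.5]
width: 0.0087
grip_force: 58.6
```

>>> {"name": "drive_tool", "arguments": {
  "rows": [
    {"linear": [0, 0, -0.4], "twist": [0, 0, 0], "fingers": -1},
    {"linear": [0, 0, -0.7], "twist": [0, 0, 0.79], "fingers": -1},
    {"linear": [0, 0, -0.7], "twist": [0, 0, 0.79], "fingers": -1},
    {"linear": [0, 0, -0.6], "twist": [0, 0, 0.79], "fingers": -1},
    {"linear": [0, 0, 0], "twist": [0, 0, 0], "fingers": -1}
  ]
}}

```text
clock: 28.97
ee_pos: [0.426, 0.3168, 0.1048]
tool_rot: [3.134, -0.007, 1.429]
ft_force: [0.8, 0.8, -1.4]
width: 0.0086
grip_force: 58.7
```

>>> {"name": "drive_tool", "arguments": {
  "rows": [
    {"linear": [-0.595, 0.842, 0], "twist": [0, 0, 0], "fingers": -1},
    {"linear": [-0.595, 0.842, 0], "twist": [0, 0, 0], "fingers": -1},
    {"linear": [-0.595, 0.842, 0], "twist": [0, 0, 0], "fingers": -1},
    {"linear": [-0.595, 0.842, 0], "twist": [0, 0, 0], "fingers": -1},
    {"linear": [-0.595, 0.842, 0], "twist": [0, 0, 0], "fingers": -1}
  ]
}}

```text
clock: 29.38
ee_pos: [0.574, 0.1716, 0.0991]
tool_rot: [3.141, -0.0, 1.433]
ft_force: [0.8, 0.5, -1.3]
width: 0.0087
grip_force: 58.8
```

>>> {"name": "drive_tool", "arguments": {
  "rows": [
    {"linear": [0, 0, 0], "twist": [0, 0, 0], "fingers": -1},
    {"linear": [0, 0, 0], "twist": [0, 0, 0], "fingers": -1},
    {"linear": [0, 0, 0], "twist": [0, 0, 0], "fingers": -1}
  ]
}}

```text
clock: 29.63
ee_pos: [0.5722, 0.1728, 0.0986]
tool_rot: [-3.14, -0.0, 1.431]
ft_force: [-0.4, 1.2, -1.1]
width: 0.0091
grip_force: 58.9
```

```bash
python3 - <<'E'
from h import *
s=read_state();p=shot("wrist");q=shot("side");R,t=pose(s);print(s["clock"],t,s["tool_rot"],s["width"])
for r in vision.regions_of("bolt_tray",p): print("tray",round(r["confidence"],2),np.round(r["position"]),rect(p,r["mask"],.0125))
for r in vision.regions_of("bolt_shank",p): print(round(r["confidence"],2),np.round(r["position"]),rect(p,r["mask"],t[2]+.006))
x,y=proj(q,[t])[0].astype(int); i=p["image"][:,:,::-1]; j=q["image"][y-50:y+50,x-50:x+50,::-1]
cv2.imwrite("pics/c3.png",np.hstack([cv2.resize(i,(480,360)),cv2.resize(j,(320,360),interpolation=cv2.INTER_CUBIC)]))
E
```

```text
29.6333 [0.57222136 0.17279895 0.09855157] [-3.14026892e+00 -4.28474716e-06  1.43120719e+00] 0.009094803536219088
tray 0.56 [389. 230.] [599.9 166.3 151.7 122.4  -7.6]
0.85 [320. 317.] [568.5 162.4  84.   21.4  77. ]
```

View pics/c3.png

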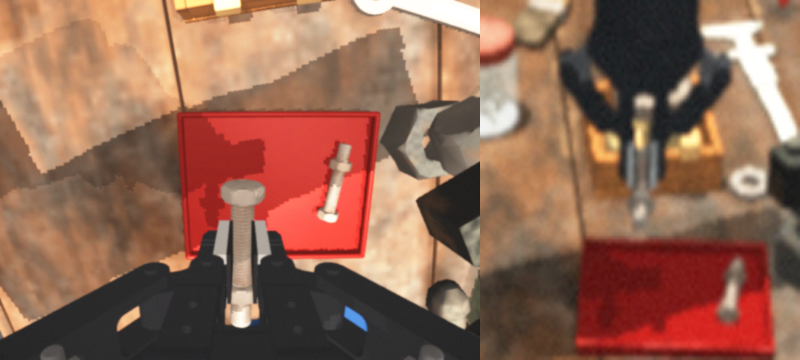

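The bolt is held roughly level over the empty left half of the red tray, which is centred at about (600,166) mm. Lowering it.

>>> {"name": "drive_tool", "arguments": {
  "rows": [
    {"linear": [0, 0, 0.8], "twist": [0, 0, 0], "fingers": -1},
    {"linear": [0, 0, 0.7], "twist": [0, 0, 0], "fingers": -1},
    {"linear": [0, 0, 0.45], "twist": [0, 0, 0], "fingers": -1},
    {"linear": [0, 0, 0.2], "twist": [0, 0, 0], "fingers": -1},
    {"linear": [0, 0, 0.08], "twist": [0, 0, 0], "fingers": -1}
  ]
}}

```text
clock: 30.25
ee_pos: [0.5709, 0.1734, 0.0082]
tool_rot: [-3.139, 0.001, 1.433]
ft_force: [-0.5, 0.0, -1.6]
width: 0.0084
grip_force: 58.9
```

>>> {"name": "drive_tool", "arguments": {
  "rows": [
    {"linear": [0, 0, 0], "twist": [0, 0, 0], "fingers": -1},
    {"linear": [0, 0, 0], "twist": [0, 0, 0], "fingers": -1},
    {"linear": [0, 0, 0], "twist": [0, 0, 0], "fingers": -1}
  ]
}}

```text
clock: 30.5
ee_pos: [0.5741, 0.1736, 0.0112]
tool_rot: [3.139, -0.001, 1.432]
ft_force: [0.0, -0.2, -0.5]
width: 0.009
grip_force: 58.9
```

>>> {"name": "drive_tool", "arguments": {
  "rows": [
    {"linear": [0, 0, 0.06], "twist": [0, 0, 0], "fingers": -1},
    {"linear": [0, 0, 0], "twist": [0, 0, 0], "fingers": -1},
    {"linear": [0, 0, 0], "twist": [0, 0, 0], "fingers": -0.4},
    {"linear": [0, 0, 0], "twist": [0, 0, 0], "fingers": -0.4},
    {"linear": [0, 0, 0], "twist": [0, 0, 0], "fingers": -0.4}
  ]
}}

```text
clock: 30.92
ee_pos: [0.5731, 0.173, 0.0076]
tool_rot: [3.141, -0.0, 1.431]
ft_force: [0.1, 0.7, -0.0]
width: 0.0255
grip_force: 0.0
```

>>> {"name": "drive_tool", "arguments": {
  "rows": [
    {"linear": [0, 0, -0.5], "twist": [0, 0, 0], "fingers": -0.3},
    {"linear": [0, 0, -0.9], "twist": [0, 0, 0], "fingers": 0},
    {"linear": [0, 0, -1], "twist": [0, 0, 0], "fingers": 0.6},
    {"linear": [0, 0, -1], "twist": [0, 0, 0], "fingers": 0.6},
    {"linear": [0, 0, 0], "twist": [0, 0, 0], "fingers": 0.6}
  ]
}}

```text
clock: 31.33
ee_pos: [0.5781, 0.1746, 0.1521]
tool_rot: [3.128, -0.006, 1.432]
ft_force: [1.7, 0.6, 0.1]
width: 0.0684
grip_force: 0.0
```

```bash
python3 - <<'E'
from h import *
s=read_state();p=shot("wrist");R,t=pose(s);print(s["clock"],t,s["tool_rot"],s["width"])
for n in ("w","side","scene"):
  v=p if n=="w" else shot(n)
  for r in vision.regions_of("bolt_shank",v): print(n,round(r["confidence"],2),np.round(r["position"]),rect(v,r["mask"],.0145))
  for r in vision.regions_of("bearing_tray",v)[:1]: print("tray",rect(v,r["mask"],.0125))
  for r in vision.regions_of("bearing_mid",v): print("bearing",round(r["confidence"],2),np.round(r["position"]),rect(v,r["mask"],.016))
E
```

```text
31.3333 [0.57812107 0.17456101 0.15211814] [ 3.12814428 -0.00617827  1.43154546] 0.06836979508460554
w 0.83 [310. 246.] [571.5 162.9  79.4  20.4  81.4]
tray [587.4  10.1 128.2  79.1  10.7]
tray [600.2 -24.2 153.3 132.    9.3]
bearing 0.82 [294. 355.] [ 436.5 -107.4   59.6   49.8   86.5]
bearing 0.75 [348. 238.] [603.3 344.2 142.  114.7  84.6]
scene 0.64 [313. 233.] [571.4 166.4  79.6  15.9  81.6]
scene 0.22 [392. 192.] [435.  -90.6  68.4  50.9 -68. ]
tray [602.4  -9.9 150.6 135.   10.5]
bearing 0.55 [389. 194.] [437.5 -93.6  58.6  50.7 -77.7]
```

>>> {"name": "drive_tool", "arguments": {
  "rows": [
    {"linear": [-0.9, -0.3, 0], "twist": [0, 0, 0], "fingers": 1},
    {"linear": [-0.9, -0.3, 0], "twist": [0, 0, 0], "fingers": 1},
    {"linear": [-0.9, -0.3, 0], "twist": [0, 0, 0], "fingers": 1},
    {"linear": [-0.9, -0.3, 0], "twist": [0, 0, 0], "fingers": 1},
    {"linear": [-0.9, -0.3, 0], "twist": [0, 0, 0], "fingers": 1}
  ]
}}

```text
clock: 32.35
ee_pos: [0.4874, 0.0019, 0.1432]
tool_rot: [3.142, 0.0, 1.432]
ft_force: [1.5, -0.8, 0.6]
width: 0.0855
grip_force: 0.0
```

>>> {"name": "drive_tool", "arguments": {
  "rows": [
    {"linear": [-0.9, -0.3, 0], "twist": [0, 0, 0], "fingers": 1},
    {"linear": [-0.9, -0.3, 0], "twist": [0, 0, 0], "fingers": 1},
    {"linear": [-0.9, -0.3, 0], "twist": [0, 0, 0], "fingers": 1},
    {"linear": [0, 0, 0], "twist": [0, 0, 0.98], "fingers": 1},
    {"linear": [0, 0, 0], "twist": [0, 0, 0.98], "fingers": 1}
  ]
}}

```text
clock: 32.77
ee_pos: [0.4365, -0.1008, 0.1433]
tool_rot: [-3.141, 0.0, 1.217]
ft_force: [0.5, 0.3, -0.2]
width: 0.0855
grip_force: 0.0
```

>>> {"name": "drive_tool", "arguments": {
  "rows": [
    {"linear": [0, 0, 0], "twist": [0, 0, 0.98], "fingers": 1},
    {"linear": [0, 0, 0], "twist": [0, 0, 0.98], "fingers": 1},
    {"linear": [0, 0, 0], "twist": [0, 0, 0.98], "fingers": 1},
    {"linear": [0, 0, 0], "twist": [0, 0, 0.98], "fingers": 1},
    {"linear": [0, 0, 0], "twist": [0, 0, 0.98], "fingers": 1}
  ]
}}

```text
clock: 33.18
ee_pos: [0.4378, -0.0989, 0.1433]
tool_rot: [3.142, -0.0, 0.708]
ft_force: [0.7, 0.7, 0.8]
width: 0.0852
grip_force: 0.0
```

>>> {"name": "drive_tool", "arguments": {
  "rows": [
    {"linear": [0, 0, 0], "twist": [0, 0, 0.98], "fingers": 1},
    {"linear": [0, 0, 0], "twist": [0, 0, 0.98], "fingers": 1},
    {"linear": [0, 0, 0], "twist": [0, 0, 0.98], "fingers": 1},
    {"linear": [0, 0, 0], "twist": [0, 0, 0.98], "fingers": 1},
    {"linear": [0, 0, 0], "twist": [0, 0, 0.98], "fingers": 1}
  ]
}}

```text
clock: 33.6
ee_pos: [0.4378, -0.0988, 0.1433]
tool_rot: [-3.142, 0.0, 0.195]
ft_force: [-0.4, -0.7, 0.4]
width: 0.0853
grip_force: 0.0
```

>>> {"name": "drive_tool", "arguments": {
  "rows": [
    {"linear": [0, 0, 0], "twist": [0, 0, 0], "fingers": 1},
    {"linear": [0, 0, 0], "twist": [0, 0, 0], "fingers": 1},
    {"linear": [0, 0, 0], "twist": [0, 0, 0], "fingers": 1}
  ]
}}

```text
clock: 33.85
ee_pos: [0.4378, -0.0989, 0.1433]
tool_rot: [-3.142, 0.0, 0.202]
ft_force: [-0.5, -0.4, -0.0]
width: 0.0854
grip_force: 0.0
```

```bash
python3 - <<'E'
from h import *
s=read_state();p=shot("wrist");R,t=pose(s);print(s["clock"],t,s["tool_rot"],s["joints"][5])
for r in vision.regions_of("bearing_mid",p)[:2]:
  q=rect(p,r["mask"],.016); c=np.array([q[0],q[1],16]);print(round(r["confidence"],2),np.round(r["position"]),q,(R.T@(c-t*1000)).round(1))
for r in vision.regions_of("bearing_tray",p)[:2]: print("tray",round(r["confidence"],2),rect(p,r["mask"],.0125))
g=cv2.medianBlur(cv2.cvtColor(p["image"],cv2.COLOR_RGB2GRAY),3)
h=cv2.HoughCircles(g,cv2.HOUGH_GRADIENT,1,30,param1=80,param2=25,minRadius=25,maxRadius=50)
if h is not None:
  for x,y,r in h[0][:5]: X=onz(p,[(x,y)],.016)[0];print(x,y,r,(X*1000).round(1),(R.T@(X-t)*1000).round(1))
E
```

```text
33.85 [ 0.43776971 -0.09885839  0.14328835] [-3.14155494e+00  3.27890318e-05  2.02147302e-01] 2.7173328170042907
0.6 [323. 240.] [438.9 -98.3  53.1  51.7  45.7] [  1.2  -0.3 127.3]
tray 0.83 [549.9 -25.4 122.   42.8 -79.3]
tray 0.54 [438.  -98.9  53.4  52.6  11.6]
323.5 230.5 29.4 [438.9 -99.1  16. ] [  1.    0.4 127.3]
604.5 161.5 38.2 [ 524.  -274.5   16. ] [ 49.2 189.4 127.3]
```

The bearing sits directly below the tool and measures 52–53 mm, as it should. Descending.

>>> {"name": "drive_tool", "arguments": {
  "rows": [
    {"linear": [0.03, 0, 0.9], "twist": [0, 0, 0], "fingers": 1},
    {"linear": [0, 0, 1], "twist": [0, 0, 0], "fingers": 1},
    {"linear": [0, 0, 0.8], "twist": [0, 0, 0], "fingers": 1},
    {"linear": [0, 0, 0.5], "twist": [0, 0, 0], "fingers": 1},
    {"linear": [0, 0, 0.22], "twist": [0, 0, 0], "fingers": 1}
  ]
}}

```text
clock: 34.42
ee_pos: [0.4364, -0.098, 0.0038]
tool_rot: [-3.139, 0.005, 0.201]
ft_force: [-0.4, 0.4, 0.8]
width: 0.0854
grip_force: 0.0
```

>>> {"name": "drive_tool", "arguments": {
  "rows": [
    {"linear": [0, 0, 0.1], "twist": [0, 0, 0], "fingers": 1},
    {"linear": [0, 0, 0], "twist": [0, 0, 0], "fingers": 0.5},
    {"linear": [0, 0, 0], "twist": [0, 0, 0], "fingers": -1},
    {"linear": [0, 0, 0], "twist": [0, 0, 0], "fingers": -1},
    {"linear": [0, 0, 0], "twist": [0, 0, 0], "fingers": -1}
  ]
}}

```text
clock: 34.83
ee_pos: [0.4406, -0.0989, 0.0045]
tool_rot: [3.14, -0.003, 0.2]
ft_force: [-1.2, 0.6, 8.3]
width: 0.0476
grip_force: 60.3
```

>>> {"name": "drive_tool", "arguments": {
  "rows": [
    {"linear": [0, 0, 0], "twist": [0, 0, 0], "fingers": -1},
    {"linear": [0, 0, 0], "twist": [0, 0, 0], "fingers": -1}
  ]
}}

```text
clock: 35.0
ee_pos: [0.4406, -0.0989, 0.0045]
tool_rot: [3.14, -0.003, 0.2]
ft_force: [-1.5, 1.2, 7.9]
width: 0.0476
grip_force: 60.4
```

>>> {"name": "drive_tool", "arguments": {
  "rows": [
    {"linear": [0, 0, -0.4], "twist": [0, 0, 0], "fingers": -1},
    {"linear": [0, 0, -0.8], "twist": [0, 0, 0], "fingers": -1},
    {"linear": [0, 0, -0.9], "twist": [0, 0, 0], "fingers": -1},
    {"linear": [0, 0, -0.4], "twist": [0, 0, 0], "fingers": -1},
    {"linear": [0, 0, 0], "twist": [0, 0, 0], "fingers": -1}
  ]
}}

```text
clock: 35.42
ee_pos: [0.443, -0.0995, 0.1075]
tool_rot: [3.137, -0.009, 0.2]
ft_force: [1.2, -0.7, -1.6]
width: 0.0476
grip_force: 62.3
```

>>> {"name": "drive_tool", "arguments": {
  "rows": [
    {"linear": [0.9, -0.315, 0], "twist": [0, 0, 0], "fingers": -1},
    {"linear": [0.9, -0.315, 0], "twist": [0, 0, 0], "fingers": -1},
    {"linear": [0.9, -0.315, 0], "twist": [0, 0, 0], "fingers": -1},
    {"linear": [0.9, -0.315, 0], "twist": [0, 0, 0], "fingers": -1},
    {"linear": [0, 0, 0], "twist": [0, 0, 0], "fingers": -1}
  ]
}}

```text
clock: 35.83
ee_pos: [0.5775, -0.0173, 0.1023]
tool_rot: [-3.141, -0.008, 0.204]
ft_force: [1.4, -0.6, -1.5]
width: 0.0473
grip_force: 62.3
```

>>> {"name": "drive_tool", "arguments": {
  "rows": [
    {"linear": [0, 0, 0], "twist": [0, 0, 0], "fingers": -1},
    {"linear": [0, 0, 0], "twist": [0, 0, 0], "fingers": -1}
  ]
}}

```text
clock: 36.0
ee_pos: [0.5689, -0.0205, 0.1015]
tool_rot: [-3.141, 0.003, 0.201]
ft_force: [0.1, -0.8, -1.0]
width: 0.0472
grip_force: 62.3
```

```bash
python3 - <<'E'
from h import *
s=read_state();p=shot("wrist");R,t=pose(s);print(s["clock"],t,s["tool_rot"],s["width"],s["ft_force"])
cv2.imwrite("pics/w11.png",p["image"][:,:,::-1])
for k,z in (("bearing_mid",t[2]+.011),("bearing_tray",.0125)):
 for r in vision.regions_of(k,p): print(k,round(r["confidence"],2),np.round(r["position"]),rect(p,r["mask"],z))
E
```

```text
36.0 [ 0.56887267 -0.02049184  0.10153408] [-3.14129387e+00  2.53850459e-03  2.00593328e-01] 0.047206760088307126 [ 0.06618305 -0.81347602 -0.98271622]
bearing_mid 0.83 [326. 342.] [568.2 -20.4  56.5  48.7  10.8]
bearing_tray 0.77 [328. 159.] [604.4 -15.  151.7 121.9  10.8]
bearing_tray 0.27 [ 64. 119.] [596.6 144.4 152.3  85.7  -7.4]
```

View pics/w11.png

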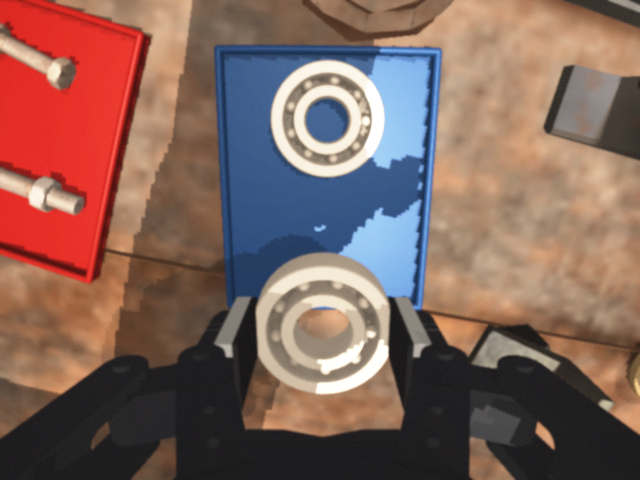

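The bearing is held over the empty half of the blue tray (centre 604,-15 mm), with the fingers aligned to the tray's y. Lowering and releasing.

>>> {"name": "drive_tool", "arguments": {
  "rows": [
    {"linear": [0.02, 0, 0.8], "twist": [0, 0, 0], "fingers": -1},
    {"linear": [0, 0, 0.8], "twist": [0, 0, 0], "fingers": -1},
    {"linear": [0, 0, 0.4], "twist": [0, 0, 0], "fingers": -1},
    {"linear": [0, 0, 0.2], "twist": [0, 0, 0], "fingers": -1},
    {"linear": [0, 0, 0.08], "twist": [0, 0, 0], "fingers": -1}
  ]
}}

```text
clock: 36.57
ee_pos: [0.5689, -0.021, 0.0101]
tool_rot: [-3.141, 0.003, 0.199]
ft_force: [-0.1, 1.2, -1.2]
width: 0.0472
grip_force: 62.3
```

>>> {"name": "drive_tool", "arguments": {
  "rows": [
    {"linear": [0, 0, 0], "twist": [0, 0, 0], "fingers": -1},
    {"linear": [0, 0, 0], "twist": [0, 0, 0], "fingers": -1},
    {"linear": [0, 0, 0.05], "twist": [0, 0, 0], "fingers": -1},
    {"linear": [0, 0, 0], "twist": [0, 0, 0], "fingers": -1}
  ]
}}

```text
clock: 36.9
ee_pos: [0.5719, -0.0206, 0.0103]
tool_rot: [3.141, -0.002, 0.2]
ft_force: [0.5, -0.2, -0.4]
width: 0.0472
grip_force: 62.3
```

>>> {"name": "drive_tool", "arguments": {
  "rows": [
    {"linear": [0, 0, 0.06], "twist": [0, 0, 0], "fingers": -1},
    {"linear": [0, 0, 0], "twist": [0, 0, 0], "fingers": -1},
    {"linear": [0, 0, 0], "twist": [0, 0, 0], "fingers": 0.5},
    {"linear": [0, 0, 0], "twist": [0, 0, 0], "fingers": 0.5},
    {"linear": [0, 0, 0], "twist": [0, 0, 0], "fingers": 0.5}
  ]
}}

```text
clock: 37.32
ee_pos: [0.5708, -0.0205, 0.007]
tool_rot: [3.142, 0.0, 0.2]
ft_force: [-1.1, -0.3, 0.3]
width: 0.064
grip_force: 0.0
```

>>> {"name": "drive_tool", "arguments": {
  "rows": [
    {"linear": [0, 0, -0.5], "twist": [0, 0, 0], "fingers": 0.5},
    {"linear": [0, 0, -1], "twist": [0, 0, 0], "fingers": 0.5},
    {"linear": [0, 0, -1], "twist": [0, 0, 0], "fingers": 0.5},
    {"linear": [-0.9, 0, -0.4], "twist": [0, 0, 0], "fingers": 0.5},
    {"linear": [-0.9, 0, -0.4], "twist": [0, 0, 0], "fingers": 0.5}
  ]
}}

```text
clock: 37.73
ee_pos: [0.5032, -0.0349, 0.1415]
tool_rot: [3.14, -0.006, 0.201]
ft_force: [-0.8, 0.1, 0.0]
width: 0.0642
grip_force: 0.0
```

>>> {"name": "drive_tool", "arguments": {
  "rows": [
    {"linear": [0, 0, 0], "twist": [0, 0, 0], "fingers": 0.5},
    {"linear": [0, 0, 0], "twist": [0, 0, 0], "fingers": 0.5},
    {"linear": [0, 0, 0], "twist": [0, 0, 0], "fingers": 0.5},
    {"linear": [0, 0, 0], "twist": [0, 0, 0], "fingers": 0.5}
  ]
}}

```text
clock: 38.07
ee_pos: [0.5011, -0.0347, 0.1385]
tool_rot: [3.142, -0.0, 0.2]
ft_force: [0.1, 0.5, 0.3]
width: 0.0637
grip_force: 0.0
```

```bash
python3 - <<'E'
from h import *
print(read_state()["clock"],read_state()["ee_pos"])
P={n:shot(n) for n in ("wrist","side","scene")}
for k,z in (("bearing_mid",.019),("bolt_shank",.0145),("steel_gear_mid",.067),("stick_a_mid",.053),("screw_jar",.082)):
 for n,v in P.items():
  for r in vision.regions_of(k,v): print(k,n,round(r["confidence"],2),np.round(r["position"]),rect(v,r["mask"],z))
i=P["wrist"]["image"][:,:,::-1];j=P["side"]["image"][140:400,200:460,::-1]
cv2.imwrite("pics/c4.png",np.hstack([cv2.resize(i,(400,400)),cv2.resize(j,(400,400))]))
E
```

```text
38.0667 [ 0.50107628 -0.03467269  0.13848435]
bearing_mid wrist 0.58 [317. 114.] [569.6 -20.4  52.   51.   89.9]
bearing_mid side 0.95 [352. 325.] [567.6 -31.8  62.3  48.6  83.2]
bearing_mid side 0.2 [347. 272.] [569.7 157.9  84.8  17.4  82.7]
bolt_shank wrist 0.69 [53. 72.] [570.2 156.9  69.4  21.4  83.2]
bolt_shank side 0.7 [344. 272.] [570.5 163.5  85.6  15.9  80.6]
bolt_shank scene 0.56 [313. 234.] [570.  165.   82.9  22.7  81.6]
steel_gear_mid side 0.83 [351. 213.] [613.7 344.2  83.8  47.1  83.1]
steel_gear_mid scene 0.55 [264. 265.] [603.2 361.7  67.8  64.9 -63.4]
stick_a_mid scene 0.64 [272. 278.] [577.7 395.4  62.9  22.   89.8]
screw_jar wrist 0.23 [75. 64.] [573.6 106.9  80.   69.1  -7.1]
screw_jar wrist 0.15 [320. 111.] [569.7 -21.   39.5  38.9 -79.9]
screw_jar side 0.86 [296. 213.] [453.7 351.6 172.1  52.9  86.8]
screw_jar side 0.68 [359. 227.] [619.3 257.6  61.6  16.7  89.8]
screw_jar scene 0.81 [302. 313.] [447.9 442.1 106.9  59.2 -62.8]
```

View pics/c4.png

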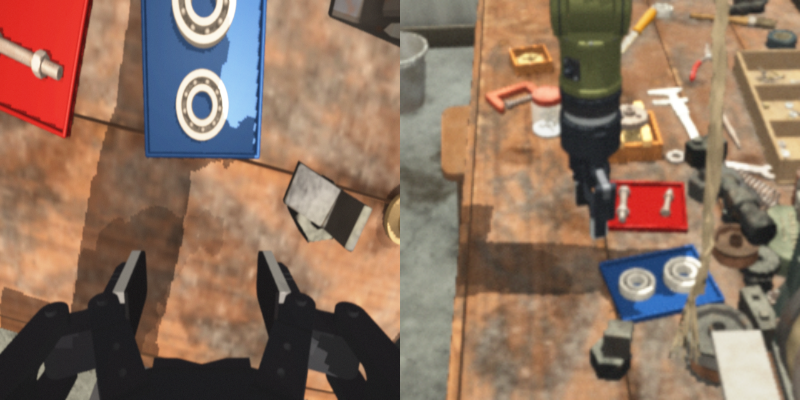

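The view confirms the bearing flat in the blue tray, the bolt in the red tray, the gear on its sticks and the jar still standing. The arm is clear, so I'm handing the job in.

```bash
python3 -c "
from rig import robot
print(robot.close_job())"
```

```text
the job is handed in; nothing more can be done
None
```

I handed the job in at about 38 s of the 112 s allowed. By the final camera check, both sticks and the level steel gear are on the larger crate, the bearing and bolt lie in their trays, and the jar is still standing; no verdict was returned.

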